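Clamp the tenoned blank with the ratchet knob

TASK

Stand the dark wooden blank with the rectangular tenon in the ratchet clamp, tenon up and long side along the jaws, slide it gently home against the low end stop and let go of it. Then tighten the wing knob clockwise until its ratchet slips, let it click two or three times and no more, and leave the blank clamped. Do not ram the blank into the clamp and leave the other blank and the jar where they are.

Things in the scene. Friction and masses are not known exactly. Their poses are not given: they have to be found in the camera images.
- blank_mid (a point): Dark wooden blank to be clamped: a block 50 (x) x 34 (y) x 36 (z) mm with a rectangular tenon 30 (x) x 20 (y) x 32 mm tall centred on top, 68 mm tall in all, about 110 g. It stands on the bench tenon up. The point is its centre half-way up (34 mm above its underside); x its long side, z up. Hold it by the tenon. It may go in either way round.
- blank_tenon (a point): Centre line of the blank's tenon, 58 mm above the blank's underside, 22 mm above the shoulder of the block, 10 mm below the tenon's top; the place to hold it, 30 mm across along its x, 20 mm along its y.
- nest (a point): Nest floor: top of the clamp's 18 mm base plate. Clamp axes: x along the jaw faces towards the end stop, y from jaw to fence, z up. The end stop is a steel lip 15 mm high (above the floor), 8 mm thick, its face at x = +25 mm, so a blank that is home has its middle at x = 0. The -x end is open. Jaw and fence span x -20 to +20 mm and reach 32 mm above the floor.
- jaw_face (a point): Middle of the moving steel jaw's face, which looks to the clamp's +y, 20 mm above the floor. It starts fully open, 30 mm to -y of the nest point, and moves 10 mm to +y per radian that the collar turns clockwise, pushing the blank across the floor to the fence. At the ratchet's set torque it presses with about 10 to 25 N; it stays where it is when the knob is let go.
- jaw: The moving steel jaw; origin 7.5 mm behind (clamp -y of) the middle of its face, at the level of the nest floor.
- clamp: The whole ratchet clamp, fixed to the bench; origin at the bench surface directly below the nest point, same axes. Its grey gear housing (70 x 78 mm, top 55 mm above the bench) carries the knob, 85 mm to the clamp's -y of the nest point. The fence facing the jaw is locked at a different, unmeasured place each time, 42 to 58 mm from the open jaw: the 34 mm blank has 8 to 24 mm of play.
- knob_grip (a point): Place to hold the black wing knob: on its vertical axis, 94 mm above the bench. The wing is a bar 46 mm long (point x), 12 mm thick (y), from 72 to 107 mm above the bench, on a 42 mm disc. At the start it lies along the clamp's x. Turned clockwise from above it drives collar and jaw against 0.1 to 0.22 N m of friction, through a springy wind-up of up to 0.07 rad. It stays where it is left; turned back it loosens the jaw.
- knob_mark (a point): Small steel nib on the rim of the knob's disc, 22 mm from the axis, in line with one end of the wing (its x). Once the blank is clamped the ratchet slips, between 0.24 and 0.42 N m, clicking 16 times a turn (every 0.39 rad): the torque rises and falls with each click, first rising to its peak at about 0.1 rad of slip.
- collar_mark (a point): Small dark rib on the aluminium collar (54 mm diameter) under the knob, as a point 22 mm from the knob's axis. It turns with the jaw drive. At the start the two marks are in line; they part only as the ratchet slips: one click parts them 0.39 rad, two 0.79, three 1.18.
- blank: The same blank, given by the point at the centre of its underside.
- spigot_blank: Bystander: a like block 50 x 34 x 36 mm of the same wood but with a round spigot (22 mm diameter, 30 mm tall); stands near the tenoned blank. Origin under its centre.
- jar: Bystander: white-lidded jar, 68 mm across, 85 mm tall, standing beyond the clamp and blank. Origin under its centre.
Things that resemble listed ones, but are neither listed nor needed, are in the scene too. What is shaped like the blank but blue is not meant.

How it is judged:
On the way, in this order (a step that is already met when the one before it is completed fails the run):
1. the blank stands on the nest floor between jaw and fence, home against the end stop, and is let go, the ratchet not yet slipped (x of blank_mid in the frame of nest between -0.0025 and 0.0025 m and z of blank_mid in the frame of nest between 0.0315 and 0.0365 m and angle between blank_mid's own z axis and vertical below 0.06 rad and angle between the x axis of blank_mid and the x axis of nest, either way round below 0.08 rad and y of blank_mid in the frame of nest between -0.016 and 0.014 m and contact force between the fingers and anything else below 0.3 N and horizontal distance between knob_mark and collar_mark below 0.004 m), for 0.2 s.
2. the ratchet has slipped two clicks with the blank gripped by the jaw (x of blank_mid in the frame of nest between -0.0025 and 0.0025 m and z of blank_mid in the frame of nest between 0.0315 and 0.0365 m and angle between blank_mid's own z axis and vertical below 0.06 rad and angle between the x axis of blank_mid and the x axis of nest, either way round below 0.08 rad and horizontal distance between knob_mark and collar_mark above 0.0105 m and contact force between jaw and blank above 7 N), for 0.2 s.
At the end, for the whole second after the job is handed in: The blank stands upright on the nest floor (within 3.5 degrees), its middle within 2.5 mm of home along the jaws, gripped by the jaw against the fence with more than 7 N, and the ratchet has slipped at least 0.48 rad (second click; marks at least 10.5 mm apart) and never more than 1.3 rad (all of step 2 and linear speed of blank below 0.01 m/s); the robot touches nothing.
It fails at once if the ratchet is wound on more than 1.3 rad (past three clicks; marks 26.6 mm apart) (horizontal distance between knob_mark and collar_mark above 0.0266 m).
It fails at once if the blank is rammed into the end stop or the nest floor with more than 50 N (contact force between blank and clamp_c2 above 50 N or contact force between blank and clamp_c0 above 50 N).
It fails at once if the jaw crushes the blank with more than 45 N (contact force between jaw and blank above 45 N).
It fails at once if the blank with the round spigot or the jar is moved more than 20 mm (distance of any of spigot_blank, jar from where it was at the start of the episode above 0.02 m).
It also fails if it takes over 72 s, if anything falls off the work surface, if the arm or the gripper's body presses on something with over 40 N, if the wrist force passes 120 N, or if a joint passes its speed limit or range.

ROBOT

A 6-joint arm with a two-finger parallel gripper is mounted at the origin on the work surface. World frame = base frame: x ahead of the robot, y to its left, z up, the work surface at z = 0. Lengths are in m, angles in rad, forces in N, time in s.
With the tool pointing down it reaches from about 0.325 to 0.75 m from the base axis. Payload 7.6 kg.
Tool frame: the origin (TCP) lies on the centre line of the jaws, within the pads' length; the fingertips stand 14 mm ahead of it and the grasp point (between the pads) lies 5 mm behind it; x points along the fingers, y is the direction in which the jaws open and shut, and the axes are right-handed (so a half turn about x gives the same grasp; the last joint's range is limited). The gripper opens to 85 mm and grips with 20 to 120 N. Pads are 22 mm wide; open, the fingers measure 114 mm over their backs; the gripper's body (76 mm by 85 mm) begins 54 mm behind the grasp point. The pads swing forward as they close: fully open they stand 13 mm farther back than shut.
Start: joints at [1.172, 0.052, 1.401, -0, 1.689, -0.07], TCP at [0.17, 0.497, 0.212] pointing down, gripper open.
Joint ranges: [-2.9, 2.9], [-0.91, 2.17], [0.12, 2.37], [-1.06, 4.2], [0.26, 2.73], [-2.93, 2.93]. Speed limits (rad/s): [2.57, 2.57, 3.01, 3.14, 3.14, 3.14].

INTERFACE

Orientations are given as a 3x3 rotation matrix whose columns are the frame's x, y, z axes.
In Python, from cell import monitor, grab_frame, camera_info, job gives the robot as it stands.
- The arm moves only by the shell command python3 -m pendant 'ROWS'. ROWS is JSON, a list of rows, each a list of 3 entries, a list of its own where there are three numbers: the shift along the tool's x, y, z in cm, then the turn, a rotation vector about the tool's x, y, z in degrees, then the closure, from 0 (fully open) to 1 (shut). In form: [[[x, y, z], [wx, wy, wz], hand], ...]. A call has 1 to 10 rows; each row is the pose to reach, as a shift and turn from the pose measured when the call began, along the tool's axes at that moment; what a row does not reach only later rows make up. A row lasts 1/12 s, in which the tool goes at most 41.7 mm and 7.16 degrees, less where a joint would pass 70% of its speed; a pose out of reach is approached as far as the arm can. A call with a gripper value outside its range is refused whole. The fingers move at their own pace and stop on an object; the grip force is fixed at half the most. Time passes only in rows, so rows that repeat a pose let the fingers close. It gives the time, the measured TCP pose, the force and the opening at its end, in the units of the state.
- monitor.get_state(): the state, without advancing time (a new reading comes with each control period).
- grab_frame(name): name is "scene" or "top"; returns (picture, depth): 420x560x3 uint8, red, green, blue; 420x560 float32, m along the optical axis (not along the pixel's ray), 0 where there is no reading.
- camera_info(name): a dict with "K" (3x3 intrinsics, pixels), "k1" (the pictures are not rectified: a ray, as slopes to the right and down, at radius r is drawn at 1 + k1 r^2 times it, then the intrinsics apply), "rvec" (rotation vector, rad) and "tvec" (3), from world to camera coordinates, as OpenCV has them. Camera axes: x right, y down, z forward; pixel columns grow to the right and rows downward; lengths in m; the calibration is good to about 2 mm. A picture is of the moment at which its call begins. camera_info takes no time and is no camera call.
- job.close_job(): hands the job in, once; it reports no verdict.
The state is a dict: "time": time; "joint_positions": joint angles; "qd": joint speeds; "effort": joint torques, N m; "tool_pos": TCP position; "eef_rot": TCP orientation; "ft_force": force on the tool from outside, world axes, zero at the start; "wrist_torque": the same for the moment, N m; "gripper_width": finger opening in m.
Only numpy, scipy, OpenCV 4.12 (cv2) and the standard library are available. Lean on these libraries where they do the work, as an engineer would, in place of code of your own. Each camera call takes 0.05 s, during which the arm holds its last target.

## Working session

There is one attempt and no reset: what is moved stays moved. The work goes in short steps, Python scripts to look and compute and a shell command to move; the robot and the scene stay as the last step left them, time stands still between calls to the robot, and variables do not carry over. Pictures are saved under pics/ and viewed, and the job is handed in when it is done.

```bash
ls; mkdir -p pics; python3 - <<'E'
from cell import monitor, grab_frame, camera_info, job
import cv2,numpy as np
print(monitor.get_state())
for n in("scene","top"):
    print(camera_info(n))
    p,d=grab_frame(n); cv2.imwrite(f"pics/{n}0.png",p[:,:,::-1]); np.save(f"pics/{n}0.npy",d); np.save(f"pics/{n}0p.npy",p)
E
```

```text
pics
{'time': 0.0, 'joint_positions': array([ 1.17168321e+00,  5.28642198e-02,  1.40171348e+00,  9.56283710e-07,
        1.68859214e+00, -7.03140416e-02]), 'qd': array([-0.00160367, -0.0007457 , -0.00108437,  0.00117051, -0.00276937,
       -0.00094464]), 'effort': array([-1.46038387e-04, -3.81649017e+01, -3.60189235e+01, -1.51043542e-05,
        6.00188971e-03, -9.93736847e-06]), 'tool_pos': array([0.16938487, 0.49658227, 0.21136376]), 'eef_rot': array([[-6.13772892e-04,  3.22906083e-01,  9.46430814e-01],
       [-1.45286272e-03,  9.46429705e-01, -3.22906647e-01],
       [-9.99998756e-01, -1.57322540e-03, -1.11754687e-04]]), 'ft_force': array([-0.63994577,  0.10666694,  0.40937898]), 'wrist_torque': array([-0.00336086,  0.05168104, -0.01457157]), 'gripper_width': 0.08555439157765062}
{'K': array([[380.52533034,   0.        , 280.434905  ],
       [  0.        , 380.52533034, 205.38416057],
       [  0.        ,   0.        ,   1.        ]]), 'k1': -0.07895062901448904, 'rvec': array([ 0.79130578,  2.49915973, -1.18713637]), 'tvec': array([ 0.45224061, -0.14503301,  1.1900766 ])}
{'K': array([[539.38499051,   0.        , 289.16572667],
       [  0.        , 539.38499051, 204.14223666],
       [  0.        ,   0.        ,   1.        ]]), 'k1': -0.04444681640896626, 'rvec': array([ 2.12185638, -2.18229238,  0.15709503]), 'tvec': array([0.01650011, 0.57719848, 1.28634955])}
```

View pics/scene0.png

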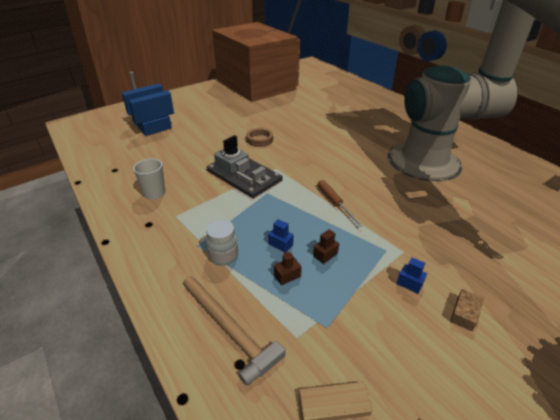

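View pics/top0.png

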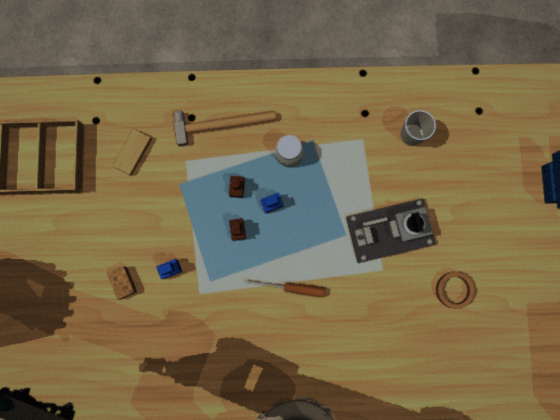

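The scene holds two dark blanks, at top pixels (237,186) and (237,230). The blue ones at (272,203) and (169,268) are decoys. The clamp is at (390,230) and the jar at (289,150). I'll enlarge the two dark blanks and the clamp.

```bash
python3 - <<'E'
import cv2,numpy as np
t=cv2.imread("pics/top0.png");s=cv2.imread("pics/scene0.png")
a=cv2.resize(t[170:250,210:290],(400,400),interpolation=cv2.INTER_CUBIC)
b=cv2.resize(s[215:290,260:345],(400,353),interpolation=cv2.INTER_CUBIC)
o=np.zeros((400,800,3),np.uint8);o[:,:400]=a;o[:353,400:]=b
cv2.imwrite("pics/crop1.png",cv2.convertScaleAbs(o,alpha=1.8))
a=cv2.resize(t[190:270,340:440],(500,400),interpolation=cv2.INTER_CUBIC)
b=cv2.resize(s[130:200,200:290],(300,233),interpolation=cv2.INTER_CUBIC)
o=np.zeros((400,800,3),np.uint8);o[:,:500]=a;o[:233,500:]=b
cv2.imwrite("pics/crop2.png",cv2.convertScaleAbs(o,alpha=1.8))
E
```

```text
(no output)
```

View pics/crop1.png

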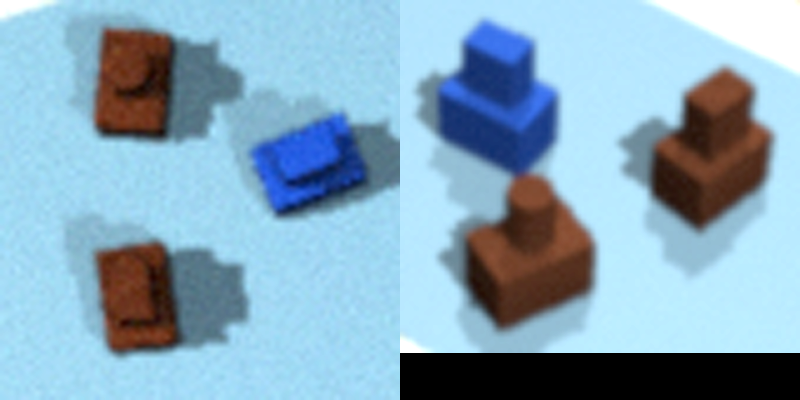

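View pics/crop2.png

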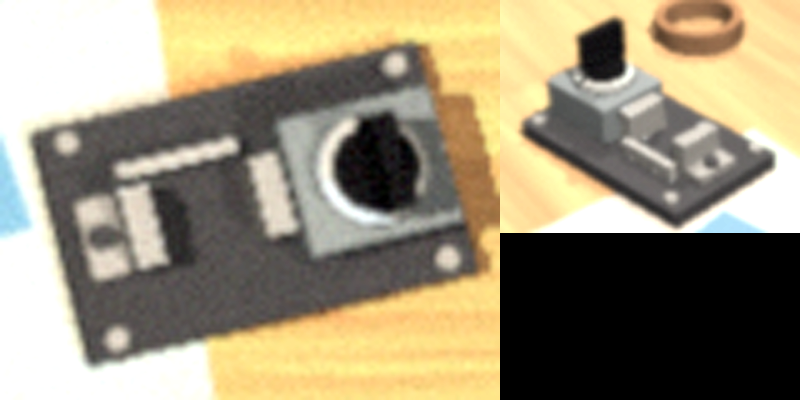

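The upper dark blank (237,186) has a round spigot. The lower one, (237,230) in the top view and (326,247) in the scene view, has the rectangular tenon, so that's the one meant. In the clamp crop the end stop is the thin bar at the top (far from the robot), the fence is on the left, and the jaw and knob are on the right.

```bash
cat > h.py <<'E'
import cv2,numpy as np
from cell import monitor, grab_frame, camera_info
def ext(n):
    c=camera_info(n);R=cv2.Rodrigues(c["rvec"])[0];return c["K"],np.array([c["k1"],0,0,0.]),R,c["tvec"]
def slopes(n,uv):
    K,D,R,t=ext(n);return cv2.undistortPoints(np.array(uv,float).reshape(-1,1,2),K,D).reshape(-1,2)
def plane(n,uv,z):
    K,D,R,t=ext(n);s=slopes(n,uv);d=np.c_[s,np.ones(len(s))]@R;o=-R.T@t
    return o+d*((z-o[2])/d[:,2])[:,None]
def proj(n,X):
    K,D,R,t=ext(n);return cv2.projectPoints(np.array(X,float).reshape(-1,1,3),cv2.Rodrigues(R)[0],t,K,D)[0].reshape(-1,2)
def cloud(n,dep):
    K,D,R,t=ext(n);H,W=dep.shape
    uv=np.stack(np.meshgrid(np.arange(W),np.arange(H)),-1).reshape(-1,2)
    s=slopes(n,uv);P=np.c_[s,np.ones(len(s))]*dep.reshape(-1,1)
    return ((P-t)@R).reshape(H,W,3)
def rect(P):
    (c,(w,h),a)=cv2.minAreaRect((P[:,:2]*1000).astype(np.float32));return np.round(c,1),np.round((w,h),1),round(a,1)
E
python3 - <<'E'
from h import *
d=np.load("pics/top0.npy");C=cloud("top",d)
print("cam",-ext("top")[2].T@ext("top")[3],-ext("scene")[2].T@ext("scene")[3])
def band(u0,u1,v0,v1,z0,z1,nm):
    Q=C[v0:v1,u0:u1].reshape(-1,3);Q=Q[(Q[:,2]>z0)&(Q[:,2]<z1)]
    print(nm,len(Q),Q.mean(0).round(4),Q[:,2].std().round(4),rect(Q)) if len(Q)>2 else print(nm,0)
Q=C[210:222,300:340];print("paper z",Q[...,2].mean(),Q[...,2].std())
band(222,252,215,246,.060,.076,"tenon");band(222,252,215,246,.03,.042,"shoulder");band(222,252,215,246,.025,.08,"all")
band(222,252,170,202,.055,.076,"spig");band(222,252,170,202,.025,.08,"spigall")
band(275,305,132,168,.07,.1,"jar")
band(350,375,222,250,.043,.058,"fence");band(386,402,215,242,.044,.058,"jaw")
band(360,390,212,228,.027,.040,"stop");band(395,435,200,246,.052,.06,"housing");band(400,430,205,240,.095,.12,"wing")
band(400,435,200,246,.06,.085,"disc/collar")
band(345,437,195,265,.012,.024,"plate")
E
```

```text
cam [0.39352394 0.01153438 1.35393182] [0.95673442 0.56665899 0.6367066 ]
paper z 0.005352717570851359 0.06167938670799047
tenon 105 [0.5198 0.1298 0.0676] 0.0027 (array([519.9, 130. ]), array([29.7, 20.2]), 5.9)
shoulder 161 [0.5178 0.1282 0.0365] 0.0027 (array([519.7, 130.3]), array([49.7, 34.3]), 7.0)
all 289 [0.5182 0.1286 0.0483] 0.0153 (array([519.8, 130.2]), array([49.7, 34.4]), 6.8)
spig 67 [0.627  0.1303 0.065 ] 0.0036 (array([627.1, 130.1]), array([19.2, 20.1]), 87.8)
spigall 283 [0.6257 0.1294 0.043 ] 0.0129 (array([627.9, 130.3]), array([35., 51.]), 83.8)
jar 488 [ 0.7099 -0.003   0.085 ] 0.0029 (array([710.8,  -3.2]), array([58.5, 59.6]), 77.8)
fence 107 [ 0.4949 -0.1893  0.0502] 0.0024 (array([ 494.8, -189.4]), array([39.8, 16.1]), 12.7)
jaw 207 [ 0.5125 -0.2582  0.0523] 0.0034 (array([ 510.5, -256.7]), array([26.8, 63. ]), 88.3)
stop 89 [ 0.5281 -0.2111  0.0335] 0.0028 (array([ 528.1, -212.6]), array([65.4, 19.4]), 88.7)
housing 495 [ 0.5169 -0.2968  0.0559] 0.0021 (array([ 517.4, -295. ]), array([70. , 88.4]), 11.4)
wing 127 [ 0.5174 -0.2972  0.1063] 0.0042 (array([ 518.1, -298.2]), array([45.8, 13.5]), 12.5)
disc/collar 264 [ 0.5156 -0.2937  0.0689] 0.006 (array([ 519.6, -304.7]), array([66.4, 65.2]), 9.7)
plate 2259 [ 0.5021 -0.2346  0.0188] 0.0025 (array([ 508. , -250.9]), array([120.1, 200.1]), 12.0)
```

Everything measures to the sizes given:
- **Tenon:** 30x20 mm, top at z=68 mm.
- **Blank:** centre at (0.520, 0.130), yaw 6.8°.
- **Clamp:** yaw about 12.4°, knob axis at (0.518, -0.298), nest near (0.500, -0.215).
- **Fence:** face at about y=+18 mm in clamp axes.

Next I'll work out the move to above the blank.

```bash
python3 -m pendant '[[[0.2,-1,2],[-2,0,0],0.3],[[0.5,-2.7,5],[-4,0,0],0.4],[[1,-4.4,8.5],[-6,0,0],0.47],[[1.5,-6.2,12],[-9,0,0],0.47],[[2,-8,15.5],[-12,0,0],0.47],[[2.5,-9.9,19],[-14,0,0],0.47],[[3,-11.7,22.5],[-16,0,0],0.47],[[3,-13.5,26],[-18,0,0],0.47],[[3,-15.3,29.5],[-20,0,0],0.47],[[3,-17.1,33],[-22,0,0],0.47]]'
python3 -c "
from h import *
st();go(.520,.130,.10,6.8)"
```

```text
time: 0.93
tool_pos: [0.4273, 0.2264, 0.1813]
eef_rot: [[-0.001, -0.057, 0.998], [-0.001, 0.998, 0.057], [-1.0, -0.001, -0.001]]
ft_force: [0.0, 0.5, 0.3]
gripper_width: 0.0454
t 0.93 p [427.3 226.4 181.3] yaw 3.26 f [0.  0.5 0.3] tq [ 0.009 -0.04   0.008] w 45.4 q [ 0.41 -0.05  1.57 -0.    1.63 -1.22]
shift cm [  8.14 -10.14   8.72] rot [-3.54 -0.07  0.08]
```

```bash
python3 -m pendant '[[[0.5,-2.5,2.2],[-1,0,0],0.47],[[1,-5,4.4],[-2,0,0],0.47],[[1.5,-7.6,6.5],[-3,0,0],0.47],[[3,-9.4,8.1],[-3.5,0,0],0.47],[[5,-10.1,8.7],[-3.5,0,0],0.47],[[7,-10.1,8.7],[-3.5,0,0],0.47],[[8.1,-10.1,8.7],[-3.5,0,0],0.47],[[8.1,-10.1,8.7],[-3.5,0,0],0.47]]'
python3 - <<'E'
from h import *
st();go(.520,.130,.055,6.8)
p,d=grab_frame("scene");cv2.imwrite("pics/s1.png",cv2.convertScaleAbs(cv2.resize(p[150:300,240:420,::-1],(720,600)),alpha=1.8))
E
```

```text
time: 1.6
tool_pos: [0.5179, 0.1301, 0.097]
eef_rot: [[-0.007, -0.118, 0.993], [-0.002, 0.993, 0.118], [-1.0, -0.002, -0.007]]
ft_force: [-0.6, -0.0, 0.1]
gripper_width: 0.0451
t 1.6 p [517.9 130.1  97. ] yaw 6.75 f [-0.6 -0.   0.1] tq [ 0.006 -0.019 -0.002] w 45.1 q [ 0.18  0.15  1.53 -0.    1.47 -1.51]
shift cm [ 4.2  -0.02  0.24] rot [-0.05 -0.42  0.09]
```

View pics/s1.png

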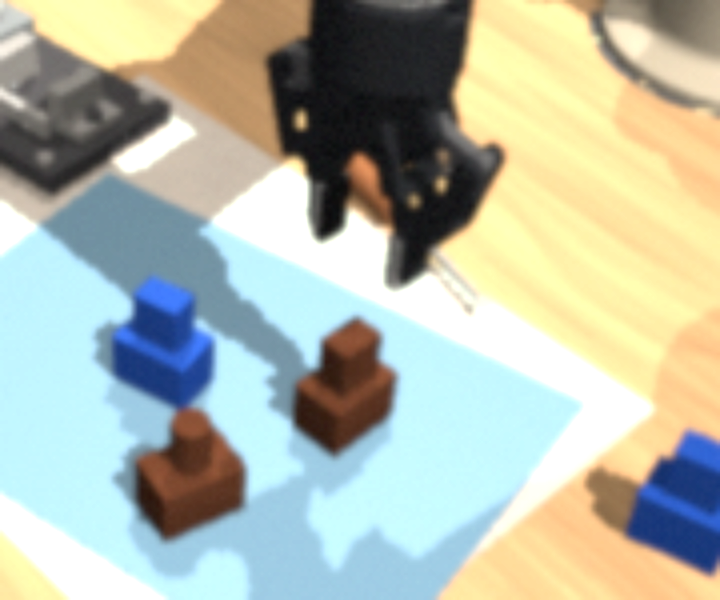

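The picture shows the fingertips at about (332,215) in full-image pixels, which looks too far back. I'll check that against the projection.

```bash
python3 - <<'E'
from h import *
st()
print(proj("scene",[[.518,.130,.083],[.518,.130,.097],[.52,.13,.068],[.52,.13,.036]]).round(1))
d0=np.load("pics/scene0.npy");C=cloud("scene",d0);Q=C[225:262,312:342].reshape(-1,3);Q=Q[(Q[:,2]>.062)&(Q[:,2]<.076)];print(len(Q),Q.mean(0))
p,d=grab_frame("scene");C=cloud("scene",d)
for v,u in ((208,322),(216,340),(200,340)): print(C[v,u])
p,d=grab_frame("top");C=cloud("top",d);cv2.imwrite("pics/t1.png",cv2.convertScaleAbs(cv2.resize(p[150:300,180:360,::-1],(720,600)),alpha=1.8))
st()
E
```

```text
t 1.65 p [518.8 130.5  99.1] yaw 6.78 f [ 0.4  0.7 -0.2] tq [ 0.035 -0.032 -0.011] w 45.2 q [ 0.18  0.15  1.52 -0.    1.47 -1.51]
[[328.7 226.2]
 [329.2 221.4]
 [327.4 231.7]
 [326.2 242.1]]
112 [0.52508956 0.13679638 0.06700595]
[0.52351538 0.1096149  0.12302888]
[0.52132057 0.16193638 0.1363843 ]
[0.52735733 0.1619312  0.18030734]
t 1.75 p [520.2 130.9 101.6] yaw 6.8 f [0.4 0.6 0.3] tq [ 0.006 -0.039  0.001] w 45.6 q [ 0.18  0.15  1.52 -0.    1.47 -1.51]
```

View pics/t1.png

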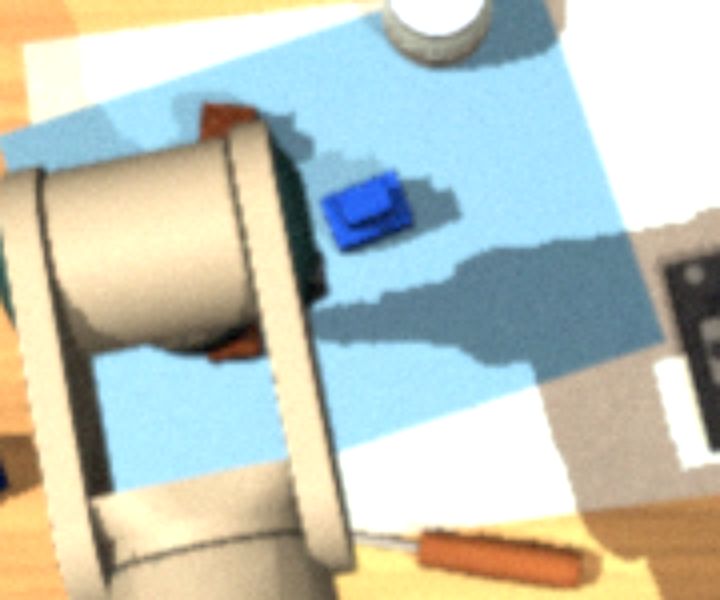

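```bash
python3 - <<'E'
from h import *
p,d=grab_frame("scene");C=cloud("scene",d);st()
m=(p.max(2)<45)&(C[...,2]>.075)&(C[...,2]<.17)&(abs(C[...,0]-.52)<.06)&(abs(C[...,1]-.13)<.06)
P=C[m]
for lo in np.arange(.08,.15,.01):
    q=P[(P[:,2]>lo)&(P[:,2]<lo+.01)]
    if len(q): print(round(lo,3),len(q),q.min(0).round(3),q.max(0).round(3),q.mean(0).round(3))
E
```

```text
t 1.8 p [520.4 130.9 102. ] yaw 6.8 f [-0.3 -0.5 -0.4] tq [ 0.002 -0.041  0.03 ] w 45.7 q [ 0.18  0.15  1.52 -0.    1.47 -1.51]
0.12 4 [0.518 0.109 0.128] [0.532 0.11  0.13 ] [0.527 0.11  0.129]
0.13 34 [0.512 0.109 0.13 ] [0.535 0.169 0.14 ] [0.524 0.128 0.136]
0.14 49 [0.512 0.108 0.14 ] [0.535 0.169 0.15 ] [0.523 0.137 0.145]
```

```bash
python3 - <<'E'
from h import *
for z in(.09,.1,.11,.12,.13): print(z,proj("scene",[[.52,.106,z],[.52,.155,z]]).round(0).tolist())
d=np.load("pics/scene0.npy");C=cloud("scene",d);print("bench z",C[200:215,395:410,2].mean(),C[330:345,200:215,2].mean(), "paper",C[285:293,320:330].reshape(-1,3).mean(0))
print(proj("scene",[[.52,.13,.068],[.52,.13,.0]]))
p,d=grab_frame("scene");cv2.imwrite("pics/s2.png",cv2.convertScaleAbs(cv2.resize(p[180:260,290:370,::-1],(600,600),interpolation=cv2.INTER_CUBIC),alpha=2.5))
E
```

```text
0.09 [[321.0, 218.0], [336.0, 231.0]]
0.1 [[321.0, 215.0], [336.0, 227.0]]
0.11 [[322.0, 211.0], [337.0, 224.0]]
0.12 [[322.0, 208.0], [337.0, 220.0]]
0.13 [[322.0, 204.0], [338.0, 216.0]]
bench z 0.002699502604468165 0.011906025775765267 paper [0.58825965 0.20871967 0.00232319]
[[327.40175731 231.67294678]
 [324.95737656 253.27567032]]
```

View pics/s2.png

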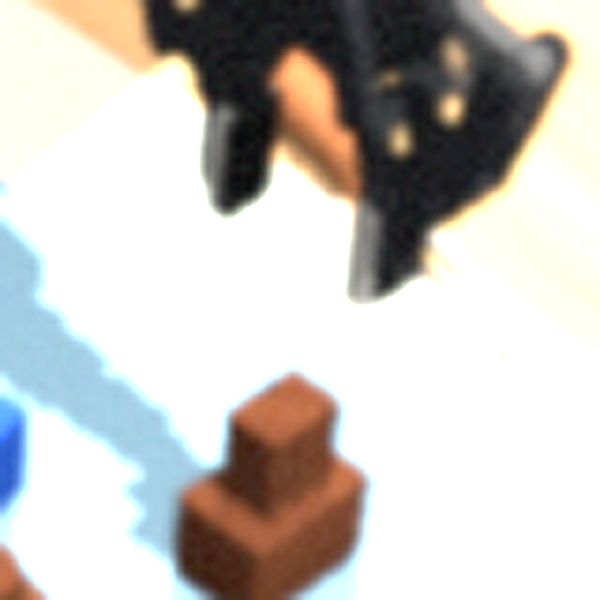

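The fingertips (320.7,208) and (339.5,219.5) look about 20 mm higher than the stated geometry implies. They are laterally centred. I'll descend part way and look again.

```bash
python3 -m pendant '[[[0.5,0,0],[0,0,0],0.47],[[1.2,0,0],[0,0,0],0.47],[[2,0,0],[0,0,0],0.47],[[2.5,0,0],[0,0,0],0.47],[[2.5,0,0],[0,0,0],0.47],[[2.5,0,0],[0,0,0],0.47]]'
python3 - <<'E'
from h import *
st()
p,d=grab_frame("scene");cv2.imwrite("pics/s3.png",cv2.convertScaleAbs(cv2.resize(p[180:260,290:370,::-1],(600,600),interpolation=cv2.INTER_CUBIC),alpha=2.5))
st();go(.520,.130,.055,6.8)
E
```

```text
time: 2.35
tool_pos: [0.5201, 0.1308, 0.0763]
eef_rot: [[0.0, -0.118, 0.993], [-0.001, 0.993, 0.118], [-1.0, -0.001, 0.0]]
ft_force: [0.7, -0.8, 0.2]
gripper_width: 0.0448
t 2.35 p [520.1 130.8  76.3] yaw 6.8 f [ 0.7 -0.8  0.2] tq [-0.044 -0.023  0.018] w 44.8 q [ 0.18  0.17  1.55 -0.    1.42 -1.51]
t 2.4 p [520.4 130.8  76.9] yaw 6.8 f [ 0.2 -0.3 -0.2] tq [ 0.023 -0.03   0.031] w 45.0 q [ 0.18  0.17  1.55 -0.    1.42 -1.51]
shift cm [ 2.19 -0.08 -0.06] rot [-0.    0.07  0.07]
```

View pics/s3.png

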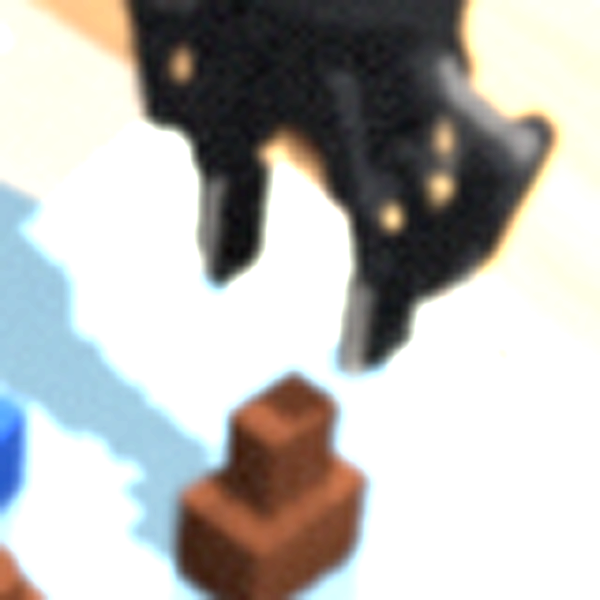

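```bash
python3 - <<'E'
from h import *
p,d=grab_frame("scene")
a=cv2.resize(p[190:250,300:360,::-1],(600,600),interpolation=cv2.INTER_NEAREST)
cv2.imwrite("pics/s4.png",a)
C=cloud("scene",d)
m=(p.max(2)<60)
for v in range(196,232,3): print(v,[(u,int(C[v,u,0]*1000),int(C[v,u,1]*1000),int(C[v,u,2]*1000)) for u in range(314,346,4) if C[v,u,2]>.05])
E
```

```text
196 [(314, 531, 90, 146), (318, 540, 112, 164), (322, 532, 115, 163), (326, 531, 126, 169), (330, 530, 136, 175), (334, 535, 152, 187), (338, 528, 156, 187), (342, 527, 166, 192)]
199 [(318, 536, 108, 152), (322, 523, 107, 145), (334, 532, 150, 177), (338, 529, 158, 181), (342, 508, 149, 166)]
202 [(318, 534, 107, 143), (322, 524, 108, 139), (326, 512, 108, 133), (334, 534, 153, 173), (338, 529, 159, 175), (342, 516, 157, 167)]
205 [(318, 533, 107, 134), (322, 525, 110, 132), (334, 534, 154, 165), (338, 532, 162, 170), (342, 521, 163, 165)]
208 [(318, 533, 107, 126), (322, 524, 110, 124), (338, 532, 164, 164)]
211 [(318, 533, 108, 118), (322, 524, 111, 116), (338, 528, 161, 152), (342, 519, 163, 149)]
214 [(318, 534, 110, 112), (322, 520, 108, 104), (338, 528, 162, 145), (342, 524, 169, 148)]
217 [(318, 533, 110, 103), (338, 528, 163, 138), (342, 523, 169, 140)]
220 [(338, 527, 163, 129), (342, 522, 169, 131)]
223 [(338, 525, 162, 120), (342, 520, 169, 122)]
226 [(338, 523, 162, 110), (342, 517, 167, 111)]
229 [(338, 522, 162, 101)]
```

View pics/s4.png

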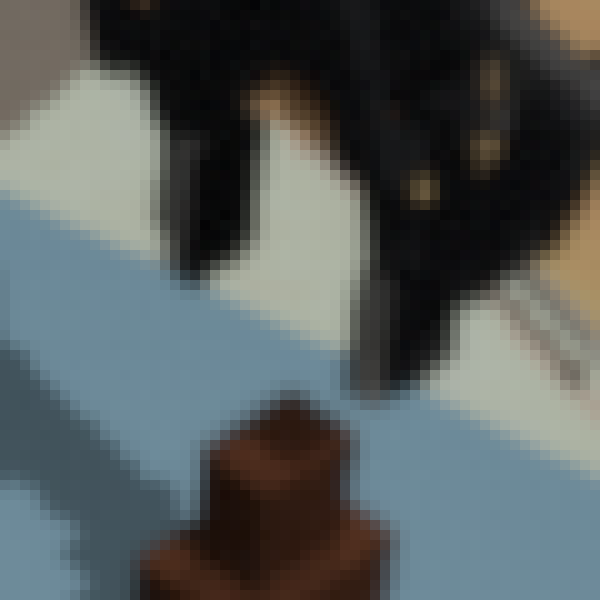

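```bash
python3 -m pendant '[[[0.6,0,0],[0,0,0],0.47],[[1.2,-0.05,0],[0,0,0],0.47],[[1.8,-0.1,0],[0,0,0],0.47],[[2.1,-0.1,0],[0,0,0],0.47],[[2.1,-0.1,0],[0,0,0],0.47]]'
python3 - <<'E'
from h import *
st()
p,d=grab_frame("scene")
cv2.imwrite("pics/s5.png",cv2.resize(cv2.convertScaleAbs(p,alpha=1.4)[190:270,290:370,::-1],(600,600),interpolation=cv2.INTER_CUBIC))
st()
E
```

```text
time: 2.87
tool_pos: [0.5201, 0.1297, 0.0548]
eef_rot: [[-0.0, -0.118, 0.993], [-0.001, 0.993, 0.118], [-1.0, -0.001, -0.0]]
ft_force: [-0.4, 0.3, -0.5]
gripper_width: 0.0453
t 2.87 p [520.1 129.7  54.8] yaw 6.79 f [-0.4  0.3 -0.5] tq [-0.054 -0.001 -0.031] w 45.3 q [ 0.18  0.19  1.57 -0.    1.38 -1.51]
t 2.92 p [520.4 129.8  55.5] yaw 6.79 f [0.5 0.9 0.6] tq [ 0.057  0.008 -0.015] w 45.4 q [ 0.18  0.19  1.57 -0.    1.38 -1.51]
```

View pics/s5.png

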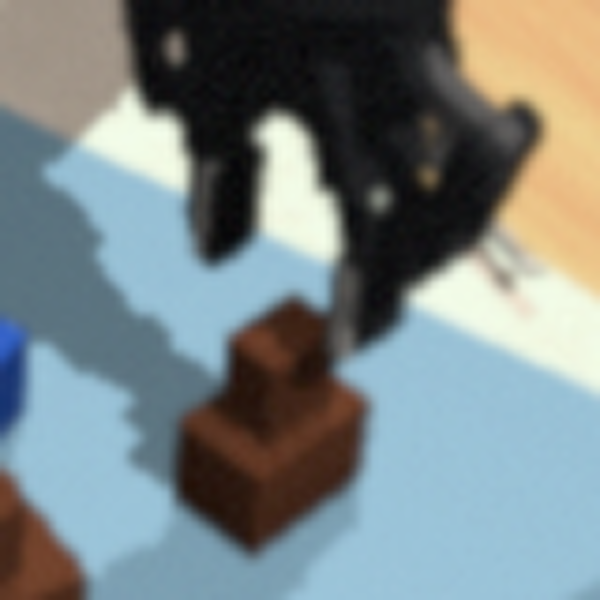

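By vision the tips are about 9 mm above the tenon top at TCP z=55 mm. A test close here settles it without risk: the fingers either grip at 20 mm or shut on air.

```bash
python3 -m pendant '[[[0,0,0],[0,0,0],0.6],[[0,0,0],[0,0,0],0.7],[[0,0,0],[0,0,0],0.8],[[0,0,0],[0,0,0],0.9],[[0,0,0],[0,0,0],1],[[0,0,0],[0,0,0],1],[[0,0,0],[0,0,0],1]]'
python3 - <<'E'
from h import *
st()
p,d=grab_frame("scene")
cv2.imwrite("pics/s6.png",cv2.resize(cv2.convertScaleAbs(p,alpha=1.4)[190:270,290:370,::-1],(600,600),interpolation=cv2.INTER_CUBIC))
st()
E
```

```text
time: 3.5
tool_pos: [0.5204, 0.1298, 0.0556]
eef_rot: [[0.001, -0.118, 0.993], [-0.001, 0.993, 0.118], [-1.0, -0.001, 0.001]]
ft_force: [0.8, -0.3, -0.9]
gripper_width: 0.0001
t 3.5 p [520.4 129.8  55.6] yaw 6.8 f [ 0.8 -0.3 -0.9] tq [-0.012 -0.004 -0.007] w 0.1 q [ 0.18  0.19  1.57 -0.    1.38 -1.51]
t 3.55 p [520.4 129.8  55.6] yaw 6.79 f [-0.1 -0.3  0.1] tq [ 0.047 -0.024  0.014] w 0.3 q [ 0.18  0.19  1.57 -0.    1.38 -1.51]
```

View pics/s6.png

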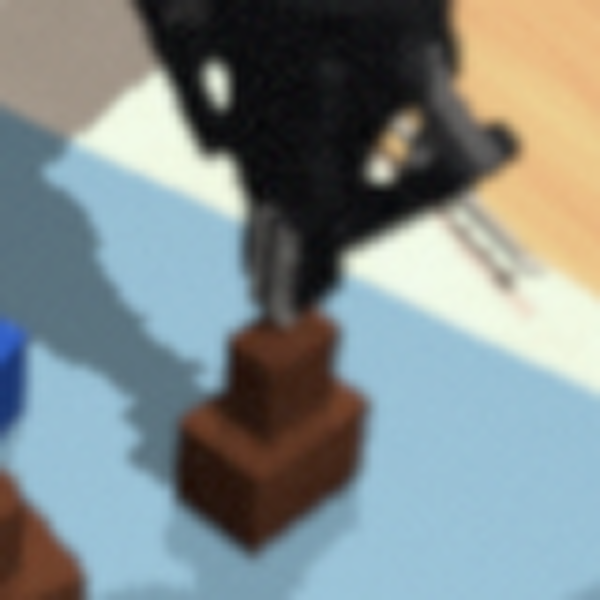

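The fingers shut on air at tip height about 70 mm, so the real tips are about 28 mm higher than the reported TCP plus stated geometry. The lateral position is fine. I'll open and descend by that much.

```bash
python3 -m pendant '[[[0,0,0],[0,0,0],0.5],[[0,0,0],[0,0,0],0.5],[[0,0,0],[0,0,0],0.5],[[0.1,0,0],[0,0,0],0.5],[[0.7,0,0],[0,0,0],0.5],[[1.3,0,0],[0,0,0],0.5],[[1.9,0,0],[0,0,0],0.5],[[2.3,0,0],[0,0,0],0.5],[[2.3,0,0],[0,0,0],0.5]]'
python3 - <<'E'
from h import *
st()
p,d=grab_frame("scene")
cv2.imwrite("pics/s7.png",cv2.resize(cv2.convertScaleAbs(p,alpha=1.4)[190:270,290:370,::-1],(600,600),interpolation=cv2.INTER_CUBIC))
st()
E
```

```text
time: 4.3
tool_pos: [0.5196, 0.1296, 0.031]
eef_rot: [[-0.002, -0.118, 0.993], [-0.002, 0.993, 0.118], [-1.0, -0.001, -0.002]]
ft_force: [-0.5, -0.4, 0.1]
gripper_width: 0.0428
t 4.3 p [519.6 129.6  31. ] yaw 6.8 f [-0.5 -0.4  0.1] tq [ 0.012 -0.003  0.004] w 42.8 q [ 0.18  0.22  1.59 -0.    1.33 -1.51]
t 4.35 p [519.9 129.7  31.7] yaw 6.79 f [0.5 0.8 0. ] tq [-0.022 -0.014 -0.022] w 42.9 q [ 0.18  0.22  1.59 -0.    1.34 -1.51]
```

View pics/s7.png

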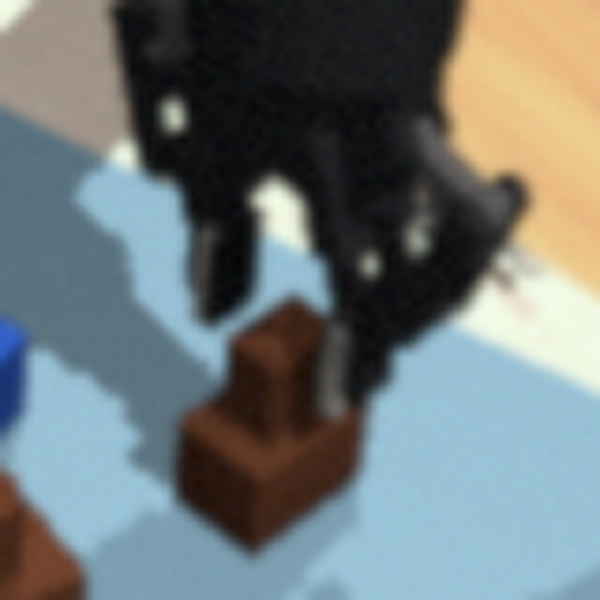

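Tip midpoint (270,368) in the crop is about z=52 mm, now straddling the tenon. I'll go 5 mm lower and close.

```bash
python3 -m pendant '[[[0.3,0,0],[0,0,0],0.5],[[0.5,0,0],[0,0,0],0.5],[[0.5,0,0],[0,0,0],0.6],[[0.5,0,0],[0,0,0],0.7],[[0.5,0,0],[0,0,0],0.8],[[0.5,0,0],[0,0,0],0.9],[[0.5,0,0],[0,0,0],1],[[0.5,0,0],[0,0,0],1],[[0.5,0,0],[0,0,0],1]]'
python3 - <<'E'
from h import *
st()
p,d=grab_frame("scene")
cv2.imwrite("pics/s8.png",cv2.resize(cv2.convertScaleAbs(p,alpha=1.4)[190:270,290:370,::-1],(600,600),interpolation=cv2.INTER_CUBIC))
st()
E
```

```text
time: 5.1
tool_pos: [0.52, 0.1297, 0.0268]
eef_rot: [[-0.001, -0.118, 0.993], [-0.001, 0.993, 0.118], [-1.0, -0.001, -0.001]]
ft_force: [0.7, -0.2, -0.1]
gripper_width: 0.0187
t 5.1 p [520.  129.7  26.8] yaw 6.79 f [ 0.7 -0.2 -0.1] tq [ 0.048 -0.009  0.019] w 18.7 q [ 0.18  0.23  1.59 -0.    1.33 -1.51]
t 5.15 p [520.  129.7  26.8] yaw 6.79 f [-0.4 -0.1  0.4] tq [0.1   0.017 0.021] w 18.8 q [ 0.18  0.23  1.59 -0.    1.33 -1.51]
```

View pics/s8.png

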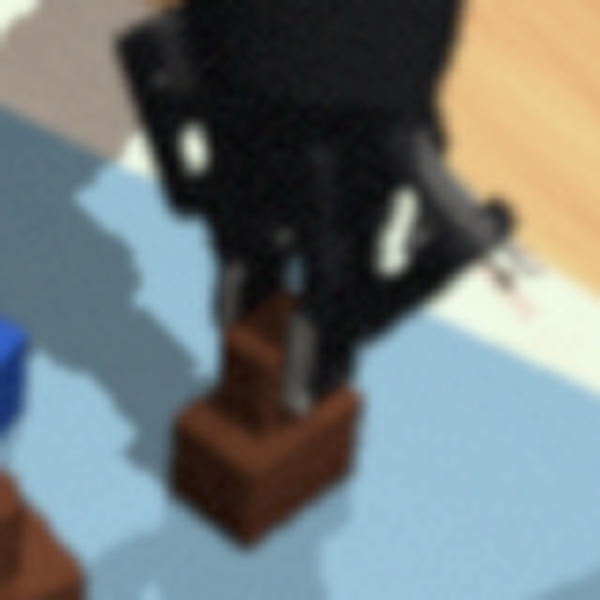

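Gripped: width 18.8 mm for the 20 mm tenon. I'll lift and carry.

```bash
python3 -m pendant '[[[-0.5,0,0],[0,0,0],1],[[-1.5,0,0],[0,0,0],1],[[-3.5,0,0],[0,0,0],1],[[-5.5,0,0],[0,0,0],1],[[-7.5,0,0],[0,0,0],1],[[-8.5,0,0],[0,0,0],1],[[-8.5,0,0],[0,0,0],1]]'
python3 - <<'E'
from h import *
st()
p,d=grab_frame("scene")
cv2.imwrite("pics/s9.png",cv2.resize(cv2.convertScaleAbs(p,alpha=1.4)[140:260,260:380,::-1],(600,600),interpolation=cv2.INTER_CUBIC))
st();go(.491,-.2217,.112,12.3)
E
```

```text
time: 5.73
tool_pos: [0.5216, 0.1301, 0.1153]
eef_rot: [[0.005, -0.118, 0.993], [-0.0, 0.993, 0.118], [-1.0, -0.001, 0.005]]
ft_force: [0.3, 0.2, -1.0]
gripper_width: 0.0186
t 5.73 p [521.6 130.1 115.3] yaw 6.79 f [ 0.3  0.2 -1. ] tq [-0.029  0.024 -0.005] w 18.6 q [ 0.18  0.14  1.51 -0.    1.49 -1.51]
t 5.78 p [520.7 129.9 113.1] yaw 6.79 f [-0.3 -0.4 -1.2] tq [0.034 0.004 0.035] w 18.8 q [ 0.18  0.14  1.51 -0.    1.49 -1.51]
shift cm [  0.13 -34.56  -7.11] rot [-5.51  0.1   0.07]
```

View pics/s9.png

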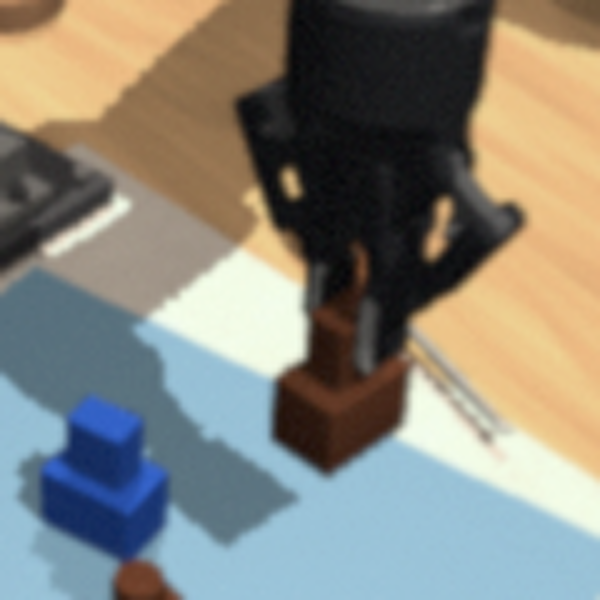

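The blank is held upright and lifted (block at about (340,415) in the crop). I'll carry it to the clamp.

```bash
python3 -m pendant '[[[0,-1.5,-0.3],[0,0,0],1],[[0,-4,-0.8],[-1,0,0],1],[[0,-7,-1.5],[-1.5,0,0],1],[[0,-10,-2.1],[-2,0,0],1],[[0,-13,-2.7],[-2.5,0,0],1],[[0,-16,-3.3],[-3,0,0],1],[[0,-19,-4],[-3.5,0,0],1],[[0,-22,-4.5],[-4,0,0],1],[[0,-25,-5.2],[-5,0,0],1],[[0,-27.5,-5.7],[-5.5,0,0],1]]'
python3 - <<'E'
from h import *
st();go(.491,-.2217,.112,12.3)
E
```

```text
time: 6.62
tool_pos: [0.4953, -0.1516, 0.1115]
eef_rot: [[-0.001, -0.213, 0.977], [-0.0, 0.977, 0.213], [-1.0, -0.0, -0.001]]
ft_force: [0.1, -1.0, -1.3]
gripper_width: 0.0189
t 6.62 p [ 495.3 -151.6  111.5] yaw 12.3 f [ 0.1 -1.  -1.3] tq [-0.028 -0.003 -0.043] w 18.9 q [-0.37  0.09  1.57 -0.    1.49 -2.15]
shift cm [-0.05 -6.76 -1.91] rot [-0.   -0.04  0.  ]
```

```bash
python3 -m pendant '[[[0,-2.3,-0.6],[0,0,0],1],[[0,-4.6,-1.3],[0,0,0],1],[[0,-6.2,-1.7],[0,0,0],1],[[0,-6.7,-1.9],[0,0,0],1],[[0,-6.7,-1.9],[0,0,0],1],[[0,-6.7,-1.9],[0,0,0],1],[[0,-6.7,-1.9],[0,0,0],1]]'
python3 - <<'E'
from h import *
st()
for n,a,b in(("scene",(110,210),(190,290)),("top",(180,280),(340,440))):
    p,d=grab_frame(n);np.save(f"pics/{n}10.npy",d)
    cv2.imwrite(f"pics/{n}10.png",cv2.resize(cv2.convertScaleAbs(p,alpha=1.6)[a[0]:a[1],b[0]:b[1],::-1],(600,600),interpolation=cv2.INTER_CUBIC))
st();go(.491,-.2217,.112,12.3)
E
```

```text
time: 7.2
tool_pos: [0.491, -0.2199, 0.111]
eef_rot: [[-0.001, -0.214, 0.977], [0.001, 0.977, 0.214], [-1.0, 0.001, -0.001]]
ft_force: [-0.3, 0.5, -2.4]
gripper_width: 0.0189
t 7.2 p [ 491.  -219.9  111. ] yaw 12.36 f [-0.3  0.5 -2.4] tq [-0.018  0.049 -0.026] w 18.9 q [-0.49  0.14  1.5  -0.    1.49 -2.28]
t 7.3 p [ 491.2 -220.   111.4] yaw 12.38 f [-0.6 -1.  -0.9] tq [-0.013 -0.028  0.06 ] w 18.9 q [-0.49  0.14  1.5  -0.    1.49 -2.28]
shift cm [-0.06 -0.16 -0.05] rot [ 0.08 -0.05 -0.02]
```

View pics/scene10.png

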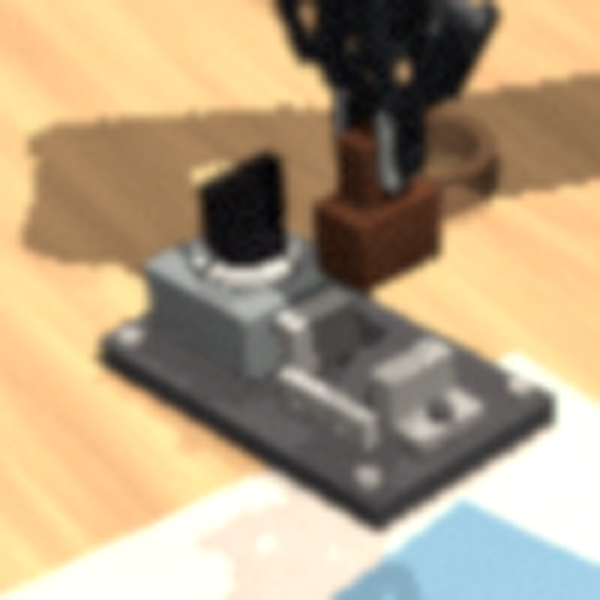

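View pics/top10.png

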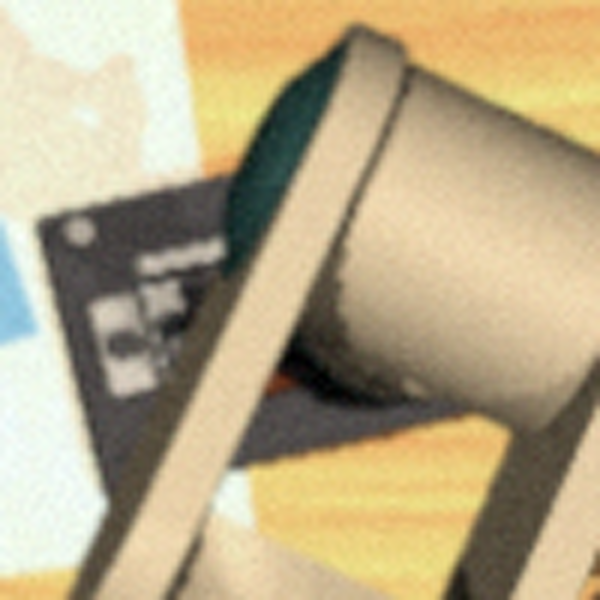

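```bash
python3 - <<'E'
from h import *
a=np.radians(12.38);ex=np.array([np.cos(a),np.sin(a),0]);ey=np.array([-ex[1],ex[0],0])
c=np.array([.4912,-.2200,.0846])+ey*(-.0013)
def q(P):return ((proj("scene",P)-[190,110])*6).round(0).tolist()
# near corner, left corner, right corner: bottom & shoulder
print("blank bottom/shoulder corners",q([c+ex*x*.025+ey*y*.017+[0,0,z] for z in(0,.036) for x,y in((1,1),(1,-1),(-1,1))]))
n=np.array([.4998,-.215,.018])
print("stop top face-side ends",q([n+ex*.025+ey*y+[0,0,.015] for y in(-.02,.02)]))
print("jaw top ends",q([n+ex*x-ey*.03+[0,0,.032] for x in(-.02,.02)]))
print("fence top face ends",q([n+ex*x+ey*.018+[0,0,.032] for x in(-.02,.02)]))
print("knob top",q([n-ey*.085+[0,0,.089]]))
E
```

```text
blank bottom/shoulder corners [[364.0, 289.0], [313.0, 262.0], [441.0, 247.0], [361.0, 220.0], [308.0, 194.0], [440.0, 179.0]]
stop top face-side ends [[306.0, 365.0], [365.0, 398.0]]
jaw top ends [[359.0, 289.0], [298.0, 323.0]]
fence top face ends [[430.0, 326.0], [369.0, 361.0]]
knob top [[242.0, 162.0]]
```

The predicted blank corners match the observed ones, (362,290), (316,258) and (440,248), within about 1 mm, so the blank's pose in the hand is known. I'll lower it between jaw and fence to about 6 mm above the floor.

```bash
python3 -m pendant '[[[0.5,-0.1,0],[0,0,0],1],[[1.5,-0.15,0],[0,0,0],1],[[2.5,-0.15,0],[0,0,0],1],[[3.5,-0.15,0],[0,0,0],1],[[4.5,-0.15,0],[0,0,0],1],[[5.3,-0.15,0],[0,0,0],1],[[5.9,-0.15,0],[0,0,0],1],[[5.9,-0.15,0],[0,0,0],1]]'
python3 - <<'E'
from h import *
st()
n="scene"
p,d=grab_frame(n)
cv2.imwrite(f"pics/{n}11.png",cv2.resize(cv2.convertScaleAbs(p,alpha=1.6)[110:210,190:290,::-1],(600,600),interpolation=cv2.INTER_CUBIC))
st()
E
```

```text
time: 7.97
tool_pos: [0.4906, -0.2211, 0.0504]
eef_rot: [[-0.004, -0.214, 0.977], [0.002, 0.977, 0.214], [-1.0, 0.002, -0.003]]
ft_force: [0.3, 0.5, -1.8]
gripper_width: 0.019
t 7.97 p [ 490.6 -221.1   50.4] yaw 12.37 f [ 0.3  0.5 -1.8] tq [ 0.003 -0.     0.071] w 19.0 q [-0.49  0.21  1.56 -0.    1.38 -2.28]
t 8.02 p [ 491.  -221.3   51.5] yaw 12.37 f [-0.5 -0.6 -0.8] tq [-0.014 -0.037 -0.054] w 18.9 q [-0.49  0.21  1.56 -0.    1.38 -2.28]
```

View pics/scene11.png

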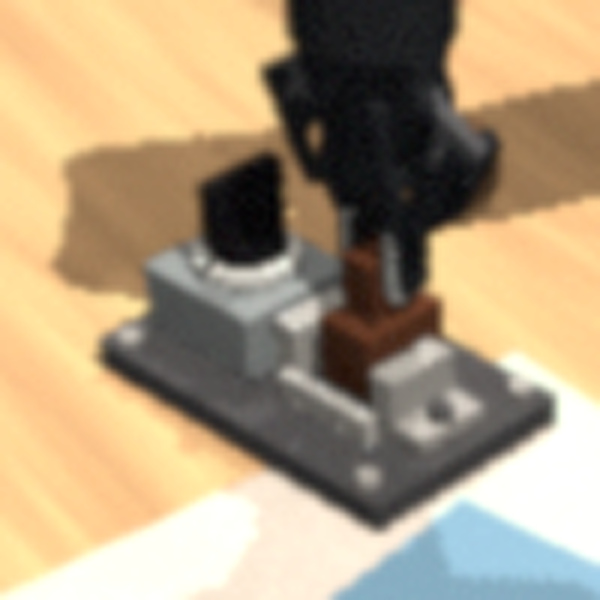

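The blank is in the nest between jaw and fence, clear of both. I'll lower it to just above the floor and start it towards the stop.

```bash
python3 -m pendant '[[[0.2,0,0],[0,0,0],1],[[0.4,0,0.1],[0,0,0],1],[[0.5,0,0.2],[0,0,0],1],[[0.5,0,0.35],[0,0,0],1],[[0.5,0,0.5],[0,0,0],1],[[0.5,0,0.6],[0,0,0],1],[[0.5,0,0.6],[0,0,0],1]]'
python3 - <<'E'
from h import *
st()
go(.491+.0098+.0000,-.2213+.0021,.0465,12.37)
E
```

```text
time: 8.6
tool_pos: [0.4972, -0.22, 0.0467]
eef_rot: [[-0.002, -0.214, 0.977], [0.001, 0.977, 0.214], [-1.0, 0.001, -0.002]]
ft_force: [-0.7, -0.2, -1.5]
gripper_width: 0.0187
t 8.6 p [ 497.2 -220.    46.7] yaw 12.39 f [-0.7 -0.2 -1.5] tq [ 0.022 -0.026  0.05 ] w 18.7 q [-0.48  0.22  1.55 -0.    1.37 -2.27]
shift cm [ 0.02 -0.    0.37] rot [ 0.02 -0.1  -0.06]
```

```bash
python3 -m pendant '[[[0,0,0.05],[0,0,0],1],[[0,0,0.1],[0,0,0],1],[[0,0,0.15],[0,0,0],1],[[0,0,0.2],[0,0,0],1],[[0,0,0.2],[0,0,0],1]]' && python3 -c "from h import *;st()"
python3 -m pendant '[[[0,0,0.05],[0,0,0],1],[[0,0,0.1],[0,0,0],1],[[0,0,0.1],[0,0,0],1]]' && python3 -c "from h import *;st()"
```

```text
time: 9.02
tool_pos: [0.4992, -0.2196, 0.0467]
eef_rot: [[-0.002, -0.214, 0.977], [0.001, 0.977, 0.214], [-1.0, 0.001, -0.002]]
ft_force: [0.2, -0.0, -2.0]
gripper_width: 0.0192
t 9.02 p [ 499.2 -219.6   46.7] yaw 12.38 f [ 0.2 -0.  -2. ] tq [ 0.007  0.013 -0.032] w 19.2 q [-0.48  0.23  1.54 -0.    1.37 -2.27]
time: 9.27
tool_pos: [0.5003, -0.2193, 0.0467]
eef_rot: [[-0.002, -0.215, 0.977], [0.001, 0.977, 0.215], [-1.0, 0.001, -0.002]]
ft_force: [0.8, -0.5, -0.6]
gripper_width: 0.019
t 9.27 p [ 500.3 -219.3   46.7] yaw 12.39 f [ 0.8 -0.5 -0.6] tq [-0.068 -0.027 -0.008] w 19.0 q [-0.48  0.23  1.54 -0.    1.37 -2.27]
```

```bash
for i in 1 2; do python3 -m pendant '[[[0,0,0.05],[0,0,0],1],[[0,0,0.05],[0,0,0],1]]' >/dev/null; python3 -c "from h import *;st()"; done
```

```text
t 9.43 p [ 500.9 -219.2   46.7] yaw 12.39 f [ 0.3  1.  -2. ] tq [ 0.004 -0.012  0.029] w 18.7 q [-0.48  0.23  1.54 -0.    1.37 -2.27]
t 9.6 p [ 501.4 -219.1   46.8] yaw 12.39 f [ 0.3  0.1 -2.7] tq [ 0.005 -0.016 -0.014] w 18.7 q [-0.48  0.23  1.54 -0.    1.37 -2.27]
```

```bash
python3 -m pendant '[[[0,0,0.05],[0,0,0],1],[[0,0,0.05],[0,0,0],1]]' >/dev/null; python3 -c "from h import *;st()"
```

```text
t 9.77 p [ 501.7 -219.    46.7] yaw 12.39 f [-1.6  0.5 -0.6] tq [-0.083  0.274 -0.057] w 18.9 q [-0.48  0.23  1.54 -0.    1.37 -2.27]
```

```bash
python3 -m pendant '[[[0,0,0.05],[0,0,0],1],[[0,0,0.05],[0,0,0],1]]' >/dev/null; python3 -c "from h import *;st()"
```

```text
t 9.93 p [ 501.8 -219.    46.7] yaw 12.37 f [-3.2  0.4  1.4] tq [-0.117  0.629 -0.028] w 19.0 q [-0.48  0.24  1.54 -0.    1.37 -2.26]
```

```bash
python3 -m pendant '[[[0,0,0.05],[0,0,0],1],[[0,0,0.05],[0,0,0],1]]' >/dev/null; python3 -c "from h import *;st()"
```

```text
t 10.1 p [ 501.9 -219.    46.6] yaw 12.37 f [-4.2 -0.6  1.7] tq [-0.125  0.907 -0.039] w 19.0 q [-0.48  0.24  1.54 -0.    1.37 -2.26]
```

Contact with the stop at tool x=501.7 mm, pushing about 4 N. I'll ease back slightly and lower to the floor.

```bash
python3 -m pendant '[[[0,0,-0.03],[0,0,0],1],[[0.05,0,-0.03],[0,0,0],1],[[0.1,0,-0.03],[0,0,0],1],[[0.1,0,-0.03],[0,0,0],1]]' >/dev/null; python3 -c "from h import *;st()"
```

```text
t 10.43 p [ 501.7 -219.    45.5] yaw 12.37 f [-0.9 -0.7 -0. ] tq [-0.078  0.369 -0.008] w 19.0 q [-0.48  0.24  1.54 -0.    1.37 -2.26]
```

```bash
python3 -m pendant '[[[0.05,0,0],[0,0,0],1],[[0.05,0,0],[0,0,0],1]]' >/dev/null; python3 -c "from h import *;st()"
```

```text
t 10.6 p [ 501.7 -219.1   45. ] yaw 12.37 f [-1.4 -0.1 -1.7] tq [-0.13   0.371 -0.082] w 18.7 q [-0.48  0.24  1.54 -0.    1.37 -2.26]
```

```bash
python3 -m pendant '[[[0.03,0,0],[0,0,0],1],[[0.03,0,0],[0,0,0],1]]' >/dev/null; python3 -c "from h import *;st()"
```

```text
t 10.77 p [ 501.8 -219.    44.9] yaw 12.37 f [-2.5  0.2  2.3] tq [-0.051  0.632 -0.02 ] w 18.8 q [-0.48  0.24  1.54 -0.    1.37 -2.26]
```

Floor contact at z=44.9 mm (predicted 44.8). I'll release to about 40 mm and look.

```bash
python3 -m pendant '[[[0,0,0],[0,0,0],0.7],[[0,0,0],[0,0,0],0.6],[[0,0,0],[0,0,0],0.55],[[0,0,0],[0,0,0],0.55],[[-0.5,0,0],[0,0,0],0.55],[[-1.5,0,0],[0,0,0],0.55],[[-3,0,0],[0,0,0],0.55],[[-5,0,0],[0,0,0],0.55],[[-7,0,0],[0,0,0],0.55],[[-8,0,0],[0,0,0],0.55]]'
python3 - <<'E'
from h import *
st()
n="scene"
p,d=grab_frame(n)
cv2.imwrite(f"pics/{n}12.png",cv2.resize(cv2.convertScaleAbs(p,alpha=1.6)[110:210,190:290,::-1],(600,600),interpolation=cv2.INTER_CUBIC))
st()
E
```

```text
time: 11.6
tool_pos: [0.5032, -0.2197, 0.1288]
eef_rot: [[0.0, -0.214, 0.977], [-0.002, 0.977, 0.214], [-1.0, -0.002, -0.0]]
ft_force: [-0.2, -0.4, 1.1]
gripper_width: 0.0382
t 11.6 p [ 503.2 -219.7  128.8] yaw 12.37 f [-0.2 -0.4  1.1] tq [ 0.021 -0.074  0.014] w 38.2 q [-0.48  0.16  1.45 -0.    1.53 -2.26]
t 11.65 p [ 503.8 -219.9  130. ] yaw 12.37 f [ 1.5 -1.1  2.7] tq [-0.011  0.008 -0.01 ] w 38.5 q [-0.48  0.16  1.45 -0.    1.53 -2.26]
```

View pics/scene12.png

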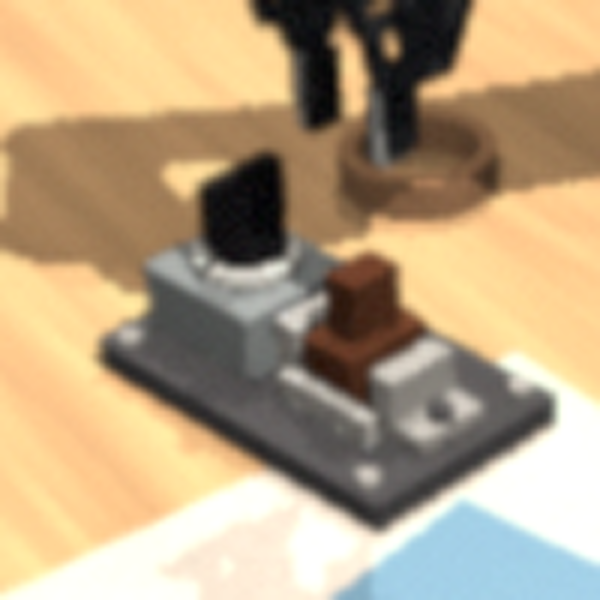

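The blank stands home: tenon at (362,295) in the crop, base between jaw and fence, touching the stop. Step 1 is done. I'll move over the knob.

```bash
python3 -c "
from h import *
st();go(.5185,-.297,.125,12.4)"
```

```text
t 11.65 p [ 503.8 -219.9  130. ] yaw 12.37 f [ 1.5 -1.1  2.7] tq [-0.011  0.008 -0.01 ] w 38.5 q [-0.48  0.16  1.45 -0.    1.53 -2.26]
shift cm [ 0.52 -7.84 -0.22] rot [-0.03  0.09  0.19]
```

```bash
python3 -m pendant '[[[0.1,-1.5,-0.1],[0,0,0],0.55],[[0.2,-3.5,-0.1],[0,0,0],0.55],[[0.3,-5.5,-0.2],[0,0,0],0.55],[[0.5,-7.3,-0.2],[0,0,0],0.55],[[0.5,-7.8,-0.2],[0,0,0],0.55],[[0.5,-7.8,-0.2],[0,0,0],0.55],[[0.5,-7.8,-0.2],[0,0,0],0.55]]'
python3 - <<'E'
from h import *
st()
n="scene"
p,d=grab_frame(n)
cv2.imwrite(f"pics/{n}13.png",cv2.resize(cv2.convertScaleAbs(p,alpha=1.6)[100:200,180:280,::-1],(600,600),interpolation=cv2.INTER_CUBIC))
st();go(.5185,-.297,.063,12.4)
E
```

```text
time: 12.23
tool_pos: [0.5184, -0.296, 0.1247]
eef_rot: [[0.002, -0.214, 0.977], [-0.002, 0.977, 0.214], [-1.0, -0.002, 0.001]]
ft_force: [-0.3, 0.7, 0.7]
gripper_width: 0.0385
t 12.23 p [ 518.4 -296.   124.7] yaw 12.37 f [-0.3  0.7  0.7] tq [ 0.001 -0.001  0.031] w 38.5 q [-0.58  0.29  1.31 -0.    1.54 -2.37]
t 12.28 p [ 518.5 -295.7  125. ] yaw 12.4 f [ 0.2 -0.2  0.9] tq [-0.008  0.02  -0.016] w 38.5 q [-0.58  0.29  1.31 -0.    1.54 -2.37]
shift cm [ 6.2  -0.11 -0.04] rot [0.   0.08 0.15]
```

View pics/scene13.png

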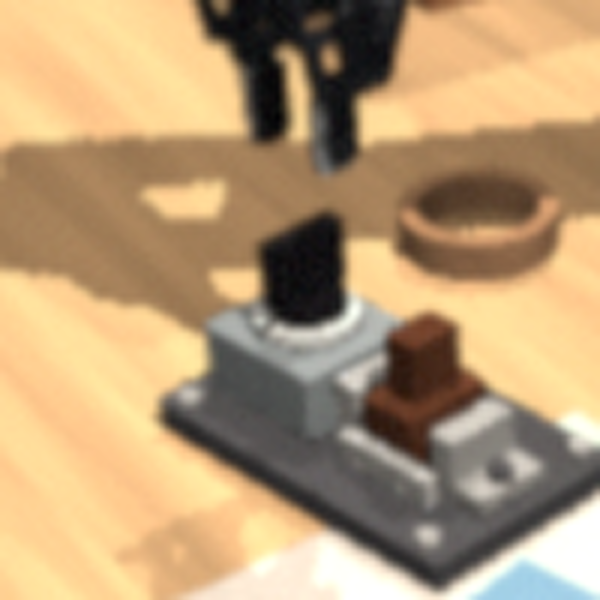

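```bash
python3 - <<'E'
from h import *
def q(P):return ((proj("scene",P)-[180,100])*6).round(0).tolist()
for z in(.107,.13,.14,.15,.16):print(z,q([[.518,-.2975,z]]))
E
```

```text
0.107 [[303.0, 222.0]]
0.13 [[299.0, 179.0]]
0.14 [[297.0, 159.0]]
0.15 [[296.0, 140.0]]
0.16 [[294.0, 120.0]]
```

The tips straddle the wing axis (tip midpoint (296,153), wing top (302,228)), and the geometry gives tips at z=146 mm. I'll descend 62 mm around the wing.

```bash
python3 -m pendant '[[[0.5,-0.1,0],[0,0,0],0.55],[[1.5,-0.1,0],[0,0,0],0.55],[[2.5,-0.1,0],[0,0,0],0.55],[[3.5,-0.1,0],[0,0,0],0.55],[[4.5,-0.1,0],[0,0,0],0.55],[[5.3,-0.1,0],[0,0,0],0.55],[[5.9,-0.1,0],[0,0,0],0.55],[[6.1,-0.1,0],[0,0,0],0.55],[[6.1,-0.1,0],[0,0,0],0.55]]'
python3 - <<'E'
from h import *
st()
n="scene"
p,d=grab_frame(n)
cv2.imwrite(f"pics/{n}14.png",cv2.resize(cv2.convertScaleAbs(p,alpha=2)[100:200,180:280,::-1],(600,600),interpolation=cv2.INTER_CUBIC))
st();go(.5185,-.297,.062,12.4)
E
```

```text
time: 13.03
tool_pos: [0.5186, -0.2967, 0.0633]
eef_rot: [[0.001, -0.215, 0.977], [-0.002, 0.977, 0.215], [-1.0, -0.002, 0.001]]
ft_force: [0.6, -0.4, 0.0]
gripper_width: 0.038
t 13.03 p [ 518.6 -296.7   63.3] yaw 12.4 f [ 0.6 -0.4  0. ] tq [-0.051 -0.002  0.031] w 38.0 q [-0.58  0.35  1.37 -0.    1.43 -2.37]
t 13.08 p [ 518.9 -296.9   64. ] yaw 12.4 f [ 1.   0.3 -0.3] tq [ 0.065 -0.021  0.059] w 38.5 q [-0.58  0.35  1.37 -0.    1.43 -2.37]
shift cm [ 0.2  -0.   -0.04] rot [-0.    0.08  0.15]
```

View pics/scene14.png

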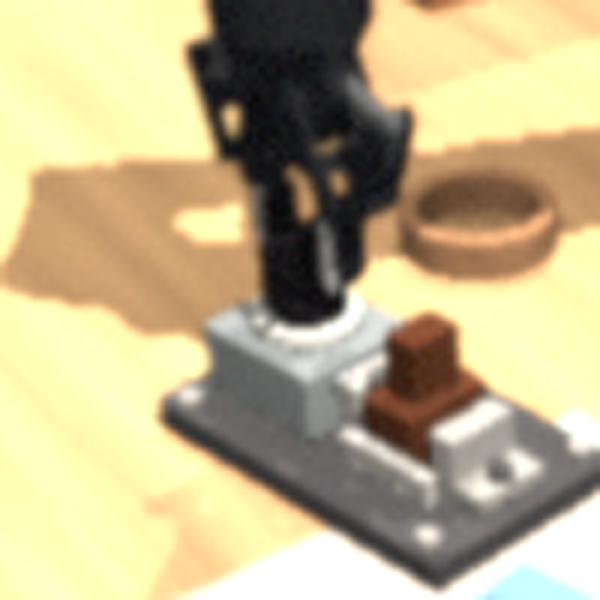

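The right tip at (335,290) is just above the disc. I'll close on the wing.

```bash
python3 -m pendant '[[[0,0,0],[0,0,0],0.65],[[0,0,0],[0,0,0],0.75],[[0,0,0],[0,0,0],0.85],[[0,0,0],[0,0,0],0.95],[[0,0,0],[0,0,0],1],[[0,0,0],[0,0,0],1],[[0,0,0],[0,0,0],1]]' >/dev/null
python3 -c "from h import *;st()"
```

```text
t 13.67 p [ 519.4 -297.9   64.9] yaw 12.37 f [ 1.3 -4.5  2.1] tq [-0.86  -0.263 -0.054] w 10.8 q [-0.58  0.34  1.37 -0.    1.43 -2.37]
```

```bash
python3 -m pendant '[[[0,0,0],[0,0,0],1],[[0,0,0],[0,0,0],1]]' >/dev/null
python3 -c "from h import *;st()"
```

```text
t 13.83 p [ 519.4 -298.    65. ] yaw 12.36 f [ 1.4 -2.7 -0.2] tq [-0.459 -0.151 -0.053] w 10.8 q [-0.58  0.34  1.37 -0.    1.43 -2.37]
```

```bash
python3 -m pendant '[[[0,-0.04,0],[2,0,0],1],[[0,-0.04,0],[5,0,0],1],[[0,-0.04,0],[8,0,0],1],[[0,-0.04,0],[12,0,0],1],[[0,-0.04,0],[16,0,0],1],[[0,-0.04,0],[20,0,0],1]]' >/dev/null
python3 -c "from h import *;st()"
```

```text
t 14.33 p [ 519.5 -297.1   64.9] yaw -7.77 f [-0.1  2.6  2.9] tq [0.609 0.077 0.269] w 10.7 q [-0.58  0.35  1.36  0.    1.43 -2.02]
```

```bash
python3 -m pendant '[[[0,0,0],[4,0,0],1],[[0,0,0],[8,0,0],1],[[0,0,0],[12,0,0],1],[[0,0,0],[16,0,0],1],[[0,0,0],[20,0,0],1]]' >/dev/null
python3 -c "from h import *;st()"
```

```text
t 14.75 p [ 519.8 -296.    64.9] yaw -27.9 f [2.2 2.1 0.7] tq [ 0.332 -0.335  0.27 ] w 10.7 q [-0.58  0.35  1.36  0.    1.43 -1.66]
```

```bash
python3 -m pendant '[[[0,0,0],[4,0,0],1],[[0,0,0],[8,0,0],1],[[0,0,0],[12,0,0],1],[[0,0,0],[16,0,0],1]]' >/dev/null
python3 - <<'E'
from h import *
st()
n="scene"
p,d=grab_frame(n)
cv2.imwrite(f"pics/{n}15.png",cv2.resize(cv2.convertScaleAbs(p,alpha=2)[100:200,180:280,::-1],(600,600),interpolation=cv2.INTER_CUBIC))
st()
E
```

```text
t 15.08 p [ 520.3 -295.3   65. ] yaw -44.04 f [ 3.8 -0.1  0.9] tq [ 0.014 -0.584  0.212] w 10.9 q [-0.58  0.35  1.36  0.    1.43 -1.38]
t 15.13 p [ 520.3 -295.3   64.9] yaw -44.27 f [ 3.5 -0.6 -0.6] tq [ 0.034 -0.535  0.195] w 10.9 q [-0.58  0.35  1.36  0.    1.43 -1.38]
```

View pics/scene15.png

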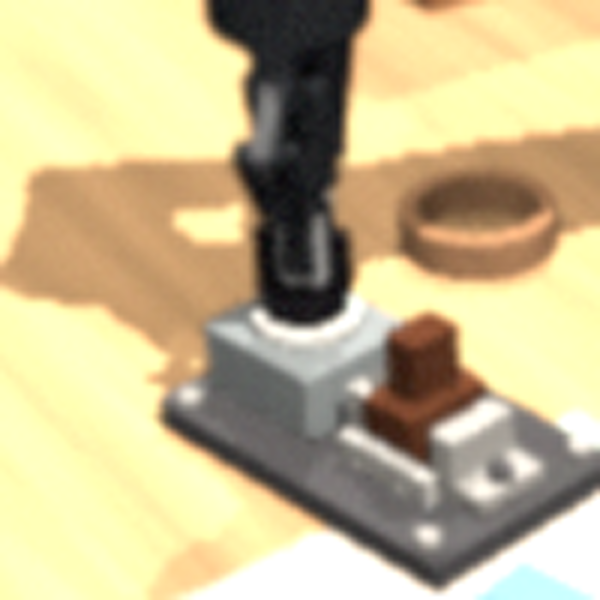

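The jaw has advanced about 10 mm, it now touches the block near (360,395), and torque is steady at about 0.2–0.27 N m, which is friction. I'll continue in smaller steps, watching torque.

```bash
python3 -m pendant '[[[0,0,0],[4,0,0],1],[[0,0,0],[8,0,0],1],[[0,0,0],[12,0,0],1]]' >/dev/null
python3 -c "from h import *;st()"
```

```text
t 15.38 p [ 520.8 -294.8   64.9] yaw -56.32 f [ 4.9 -0.9 -0.3] tq [-0.098 -0.713  0.285] w 11.1 q [-0.58  0.35  1.36  0.    1.43 -1.17]
```

```bash
python3 -m pendant '[[[0,0,0],[3,0,0],1],[[0,0,0],[6,0,0],1]]' >/dev/null
python3 -c "from h import *;st()"
```

```text
t 15.55 p [ 521.1 -294.6   65. ] yaw -62.33 f [ 2.9 -1.9 -0.2] tq [-0.36  -0.529  0.216] w 10.9 q [-0.58  0.35  1.36  0.    1.43 -1.06]
```

```bash
python3 -m pendant '[[[0,0,0],[3,0,0],1],[[0,0,0],[6,0,0],1]]' >/dev/null
python3 -c "from h import *;st()"
```

```text
t 15.72 p [ 521.4 -294.5   64.9] yaw -68.35 f [ 4.  -2.  -1.7] tq [-0.322 -0.533  0.245] w 10.9 q [-0.58  0.35  1.36  0.    1.43 -0.96]
```

```bash
python3 -m pendant '[[[0,0,0],[3,0,0],1],[[0,0,0],[6,0,0],1]]' >/dev/null
python3 -c "from h import *;st()"
```

```text
t 15.88 p [ 521.7 -294.4   65. ] yaw -74.36 f [ 3.1 -1.6 -0.4] tq [-0.389 -0.527  0.246] w 10.9 q [-0.58  0.35  1.36  0.    1.43 -0.85]
```

Torque is still flat at about 0.24 N m after 1.5 rad of turning. The hand has orbited 4 mm, so my grip is about 3 mm off-centre along the wing. Before the ratchet slips I'll let go, get clear and check that the blank is home and the marks are in line.

```bash
python3 -m pendant '[[[0,0,0],[0,0,0],0.8],[[0,0,0],[0,0,0],0.6],[[0,0,0],[0,0,0],0.6],[[0,0,0],[0,0,0],0.6],[[-1,0,0],[0,0,0],0.6],[[-3,0,0],[0,0,0],0.6],[[-6,0,0],[0,0,0],0.6],[[-9,0,0],[0,0,0],0.6],[[-9.5,0,0],[0,0,0],0.6]]' >/dev/null
python3 -c "from h import *;st();go(.45,-.02,.18,-30)"
```

```text
t 16.63 p [ 522.9 -295.7  167.4] yaw -74.33 f [ 0.3 -1.1  0.5] tq [-0.04  -0.017  0.036] w 34.0 q [-0.58  0.27  1.25  0.    1.61 -0.85]
shift cm [ -1.5    0.45 -28.5 ] rot [-44.32   0.78  -0.56]
```

```bash
python3 -m pendant '[[[-0.3,0,-2],[-3,0,0],0.6],[[-0.6,0,-5],[-7,0,0],0.6],[[-1,0,-8.5],[-12,0,0],0.6],[[-1,0,-12],[-17,0,0],0.6],[[-1,0,-15.5],[-22,0,0],0.6],[[-1,0.2,-19],[-27,0,0],0.6],[[-1,0.3,-22.5],[-32,0,0],0.6],[[-1,0.4,-26],[-38,0,0],0.6],[[-1,0.4,-28.5],[-44,0,0],0.6],[[-1,0.4,-28.5],[-44,0,0],0.6]]' >/dev/null
python3 - <<'E'
from h import *
st()
p,d=grab_frame("top");np.save("pics/top16.npy",d);np.save("pics/top16p.npy",p)
cv2.imwrite("pics/top16.png",cv2.resize(cv2.convertScaleAbs(p,alpha=2)[190:265,345:445,::-1],(800,600),interpolation=cv2.INTER_CUBIC))
p2,d2=grab_frame("scene");np.save("pics/scene16.npy",d2)
cv2.imwrite("pics/scene16.png",cv2.resize(cv2.convertScaleAbs(p2,alpha=2)[130:205,200:290,::-1],(720,600),interpolation=cv2.INTER_CUBIC))
C=cloud("top",d)
def band(u0,u1,v0,v1,z0,z1,nm):
    Q=C[v0:v1,u0:u1].reshape(-1,3);Q=Q[(Q[:,2]>z0)&(Q[:,2]<z1)]
    print(nm,len(Q),Q.mean(0).round(4),rect(Q)) if len(Q)>2 else print(nm,0)
band(355,400,210,245,.076,.095,"tenon")
band(395,435,200,246,.095,.12,"wing");band(395,435,200,246,.052,.06,"housing")
E
```

```text
t 17.47 p [448.7 -16.7 175.8] yaw -29.76 f [0.2 0.  0.6] tq [ 0.012  0.045 -0.064] w 34.1 q [-0.12 -0.17  1.68 -0.    1.61 -1.17]
tenon 116 [ 0.5001 -0.2148  0.0864] (array([ 500.1, -215.4]), array([29.5, 20.7]), 11.5)
wing 107 [ 0.5177 -0.297   0.1073] (array([ 518.2, -298.5]), array([11.7, 46.9]), 17.9)
housing 439 [ 0.5167 -0.296   0.0559] (array([ 518.4, -299.5]), array([70. , 79.1]), 11.2)
```

View pics/top16.png

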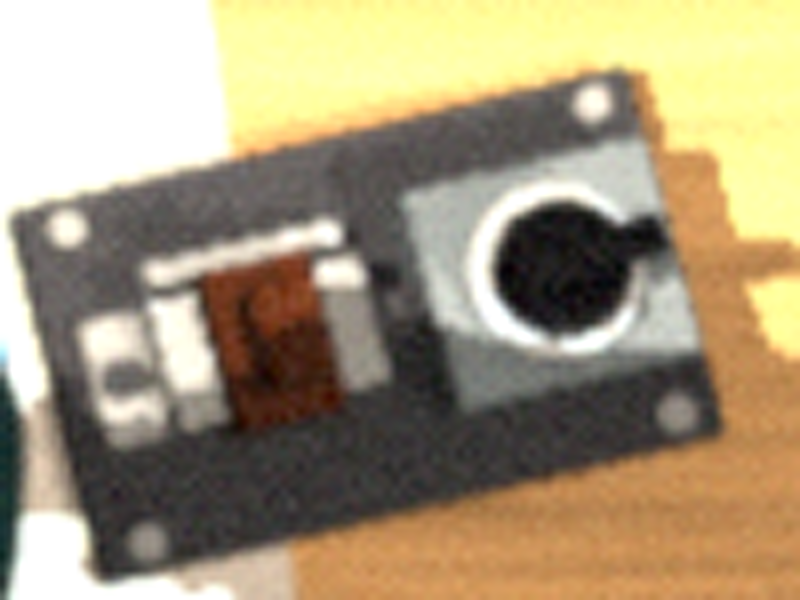

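View pics/scene16.png

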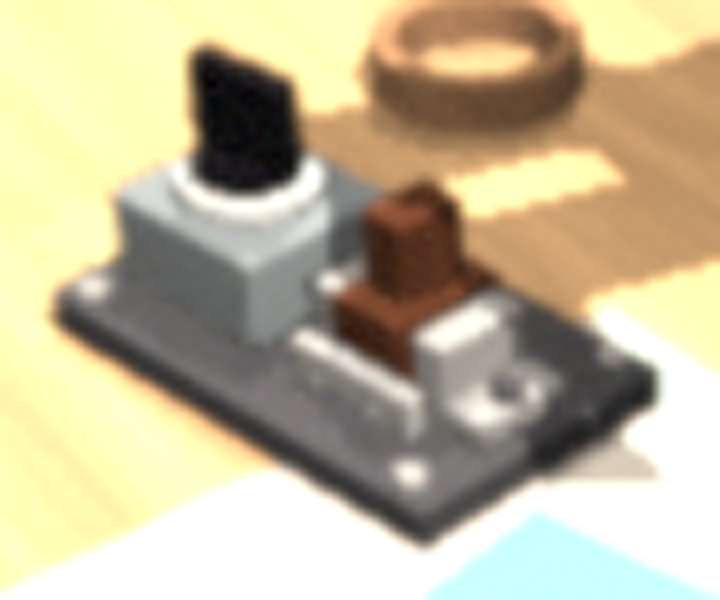

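The blank is at (500.1,-215.4), which is clamp x≈0 and y≈0 with yaw 11.5°. It's home, with the jaw against it and the fence almost touching. The wing lies at about -72°. From here the wing hides the marks on the far side of the rim, and the torque hasn't risen, so the ratchet hasn't slipped. I'll go back and re-grip centred on the axis found from the orbit, (522.4,-297.3) in tool coordinates.

```bash
python3 -c "from h import *;st();go(.5224,-.2973,.17,-74.3)"
```

```text
t 17.57 p [449.6 -19.7 175.7] yaw -30.25 f [-0.1 -0.7 -0.5] tq [-0.005 -0.017  0.03 ] w 34.2 q [-0.12 -0.16  1.68 -0.    1.61 -1.17]
shift cm [  0.83 -20.32  20.26] rot [44.05  0.83 -0.6 ]
```

```bash
python3 -m pendant '[[[0,-1.5,1.5],[3,0,0],0.6],[[0,-3.7,3.7],[7,0,0],0.6],[[0,-6.2,6.2],[12,0,0],0.6],[[0,-8.7,8.7],[17,0,0],0.6],[[0,-11.2,11.2],[22,0,0],0.6],[[0.2,-13.7,13.7],[27,0,0],0.6],[[0.4,-16.2,16.2],[33,0,0],0.6],[[0.6,-18.5,18.5],[39,0,0],0.6],[[0.8,-20.3,20.3],[44,0,0],0.6],[[0.8,-20.3,20.3],[44,0,0],0.6]]' >/dev/null
python3 -c "from h import *;st();go(.5224,-.2973,.0645,-74.3)"
```

```text
t 18.4 p [ 521.9 -302.9  168.8] yaw -74.9 f [-0.2  0.1  0.2] tq [-0.005  0.005  0.011] w 34.4 q [-0.59  0.28  1.24  0.    1.61 -0.85]
shift cm [10.43  0.06 -0.62] rot [-0.6   0.53 -0.75]
```

```bash
python3 -m pendant '[[[0.3,0.06,-0.6],[-0.6,0.5,-0.7],0.6],[[1.2,0.06,-0.6],[-0.6,0.5,-0.7],0.6],[[2.2,0.06,-0.6],[-0.6,0.5,-0.7],0.6],[[2.8,0.06,-0.6],[-0.6,0.5,-0.7],0.6],[[2.8,0.06,-0.6],[-0.6,0.5,-0.7],0.6]]' >/dev/null
python3 -c "from h import *;st();go(.5224,-.2973,.0645,-74.3)"
```

```text
t 18.82 p [ 520.5 -295.8  138.3] yaw -74.23 f [-0.7 -0.6 -0.1] tq [-0.04  -0.021 -0.007] w 34.7 q [-0.58  0.29  1.28  0.    1.57 -0.85]
shift cm [7.38 0.15 0.21] rot [ 0.07 -0.13  0.09]
```

```bash
python3 -m pendant '[[[0.5,0.1,0.1],[0,0,0],0.6],[[1.5,0.15,0.2],[0,0,0],0.6],[[2.7,0.15,0.2],[0,0,0],0.6],[[4,0.15,0.2],[0,0,0],0.6],[[5.2,0.15,0.2],[0,0,0],0.6],[[6.3,0.15,0.2],[0,0,0],0.6],[[7.1,0.15,0.2],[0,0,0],0.6],[[7.4,0.15,0.2],[0,0,0],0.6],[[7.4,0.15,0.2],[0,0,0],0.6]]' >/dev/null
python3 -c "from h import *;st();go(.5224,-.2973,.0645,-74.3)"
```

```text
t 19.57 p [ 521.9 -296.9   63.1] yaw -74.23 f [-0.4  0.1 -0.2] tq [ 0.001 -0.021 -0.037] w 34.0 q [-0.58  0.36  1.35  0.    1.44 -0.85]
shift cm [-0.14  0.04  0.05] rot [ 0.07 -0.21  0.16]
```

```bash
python3 -m pendant '[[[0,0,0.05],[0,0,0],0.7],[[0,0,0.05],[0,0,0],0.8],[[0,0,0.05],[0,0,0],0.9],[[0,0,0.05],[0,0,0],1],[[0,0,0.05],[0,0,0],1],[[0,0,0.05],[0,0,0],1]]' >/dev/null
python3 -c "from h import *;st()"
python3 -m pendant '[[[0,0,0],[0,0,0],1],[[0,0,0],[0,0,0],1]]' >/dev/null
python3 -c "from h import *;st()"
```

```text
t 20.07 p [ 522.5 -297.7   64. ] yaw -74.23 f [-0.3  0.5  2.9] tq [-0.012 -0.034  0.158] w 10.7 q [-0.58  0.36  1.35  0.    1.44 -0.85]
t 20.23 p [ 522.5 -297.7   64. ] yaw -74.22 f [-0.5 -0.7  1.8] tq [-0.04  -0.005  0.106] w 10.6 q [-0.58  0.36  1.35  0.    1.44 -0.85]
```

Gripped again with almost no side load. I'll turn on in 5–6° steps and log torque.

```bash
python3 -m pendant '[[[0,0,0],[3,0,0],1],[[0,0,0],[6,0,0],1]]' >/dev/null
python3 -c "from h import *;st()"
```

```text
t 20.4 p [ 522.4 -297.7   64. ] yaw -80.34 f [-0.5 -0.5  0.9] tq [-0.04   0.018  0.223] w 10.7 q [-0.58  0.36  1.35  0.    1.44 -0.75]
```

```bash
python3 -m pendant '[[[0,0,0],[3,0,0],1],[[0,0,0],[5,0,0],1]]' >/dev/null
python3 -c "from h import *;st()"
```

```text
t 20.57 p [ 522.4 -297.7   64. ] yaw -85.49 f [-0.2  0.4  1.4] tq [-0.022  0.071  0.191] w 10.8 q [-0.58  0.36  1.35  0.    1.44 -0.66]
```

```bash
python3 -m pendant '[[[0,0,0],[3,0,0],1],[[0,0,0],[5,0,0],1]]' >/dev/null
python3 -c "from h import *;st()"
```

```text
t 20.73 p [ 522.4 -297.7   64. ] yaw -90.62 f [-1.4 -0.5  1.3] tq [0.034 0.025 0.351] w 10.8 q [-0.58  0.36  1.35 -0.    1.44 -0.57]
```

```bash
python3 -m pendant '[[[0,0,0],[3,0,0],1],[[0,0,0],[5,0,0],1]]' >/dev/null
python3 -c "from h import *;st()"
```

```text
t 20.9 p [ 522.4 -297.7   64. ] yaw -95.73 f [-0.3  0.1  1.5] tq [-0.027  0.044  0.423] w 11.0 q [-0.58  0.36  1.35 -0.    1.44 -0.48]
```

```bash
python3 -m pendant '[[[0,0,0],[3,0,0],1],[[0,0,0],[3,0,0],1]]' >/dev/null
python3 -c "from h import *;st()"
```

```text
t 21.07 p [ 522.4 -297.6   64. ] yaw -98.81 f [-1.2 -0.2  1.5] tq [-0.005  0.01   0.41 ] w 10.8 q [-0.58  0.36  1.35 -0.    1.44 -0.43]
```

```bash
python3 -m pendant '[[[0,0,0],[3,0,0],1],[[0,0,0],[3,0,0],1]]' >/dev/null
python3 -c "from h import *;st()"
```

```text
t 21.23 p [ 522.4 -297.7   64. ] yaw -101.82 f [ 0.4 -0.3  1.2] tq [-0.023 -0.018  0.243] w 10.8 q [-0.58  0.36  1.35 -0.    1.44 -0.37]
```

```bash
python3 -m pendant '[[[0,0,0],[3,0,0],1],[[0,0,0],[3,0,0],1]]' >/dev/null
python3 -c "from h import *;st()"
```

```text
t 21.4 p [ 522.4 -297.6   64. ] yaw -104.79 f [ 0.5 -0.3  2.2] tq [-0.048 -0.031  0.229] w 10.8 q [-0.58  0.36  1.35 -0.    1.44 -0.32]
```

```bash
python3 -m pendant '[[[0,0,0],[3,0,0],1],[[0,0,0],[3,0,0],1]]' >/dev/null
python3 -c "from h import *;st()"
```

```text
t 21.57 p [ 522.4 -297.7   64. ] yaw -107.73 f [-0.7  0.3  1.1] tq [-0.008 -0.029  0.252] w 10.7 q [-0.58  0.36  1.35 -0.    1.44 -0.27]
```

The torque peaked at about -97° (0.42 N m) and dropped, which is the first click. Slip zero is near -91.5°, so the second peak is due at about -119.5° and the detent after two clicks at about -136.5°. The limit is -166°.

```bash
python3 -m pendant '[[[0,0,0],[3,0,0],1],[[0,0,0],[5,0,0],1]]' >/dev/null
python3 -c "from h import *;st()"
```

```text
t 21.73 p [ 522.4 -297.7   64. ] yaw -112.64 f [-1.  -0.3  1.4] tq [0.024 0.017 0.385] w 10.9 q [-0.58  0.36  1.35 -0.    1.44 -0.18]
```

```bash
python3 -m pendant '[[[0,0,0],[3,0,0],1],[[0,0,0],[4,0,0],1]]' >/dev/null
python3 -c "from h import *;st()"
```

```text
t 21.9 p [ 522.4 -297.7   64. ] yaw -116.57 f [ 0.3 -0.5  1.3] tq [-0.04  -0.039  0.371] w 10.9 q [-0.58  0.36  1.35 -0.    1.44 -0.12]
```

```bash
python3 -m pendant '[[[0,0,0],[3,0,0],1],[[0,0,0],[4,0,0],1]]' >/dev/null
python3 -c "from h import *;st()"
```

```text
t 22.07 p [ 522.3 -297.6   64. ] yaw -120.52 f [-1.1  0.1  1.5] tq [-0.043  0.041  0.44 ] w 11.1 q [-0.58  0.36  1.35 -0.    1.44 -0.05]
```

```bash
python3 -m pendant '[[[0,0,0],[3,0,0],1],[[0,0,0],[4,0,0],1]]' >/dev/null
python3 -c "from h import *;st()"
```

```text
t 22.23 p [ 522.3 -297.6   64. ] yaw -124.5 f [-0.1 -0.   1.2] tq [0.016 0.032 0.31 ] w 10.8 q [-0.58  0.36  1.35 -0.    1.44  0.02]
```

```bash
python3 -m pendant '[[[0,0,0],[3,0,0],1],[[0,0,0],[4,0,0],1]]' >/dev/null
python3 -c "from h import *;st()"
```

```text
t 22.4 p [ 522.3 -297.6   64. ] yaw -128.5 f [-0.2 -0.9  0.1] tq [0.01  0.01  0.266] w 11.0 q [-0.58  0.36  1.35 -0.    1.44  0.09]
```

The second peak came at about -120°, as predicted. I'll take the last 8° to the detent.

```bash
python3 -m pendant '[[[0,0,0],[3,0,0],1],[[0,0,0],[6,0,0],1],[[0,0,0],[8,0,0],1],[[0,0,0],[8,0,0],1]]' >/dev/null
python3 -c "from h import *;st()"
```

```text
t 22.73 p [ 522.3 -297.6   64. ] yaw -136.45 f [ 0.5 -0.4  1.8] tq [-0.006  0.029  0.343] w 11.2 q [-0.58  0.36  1.35 -0.    1.44  0.23]
```

```bash
python3 -m pendant '[[[0,0,0],[0,0,0],0.8],[[0,0,0],[0,0,0],0.6],[[0,0,0],[0,0,0],0.6],[[0,0,0],[0,0,0],0.6],[[-1,0,0],[0,0,0],0.6],[[-3,0,0],[0,0,0],0.6],[[-6,0,0],[0,0,0],0.6],[[-9,0,0],[0,0,0],0.6],[[-10,0,0],[0,0,0],0.6]]' >/dev/null
python3 -c "from h import *;st();go(.45,-.02,.18,-90)"
```

```text
t 23.48 p [ 524.1 -298.8  170.4] yaw -136.43 f [ 0.8 -0.8  0.8] tq [-0.035 -0.102  0.019] w 34.1 q [-0.58  0.28  1.23 -0.    1.63  0.23]
shift cm [ -1.07 -25.3  -13.84] rot [-46.43   0.08  -0.29]
```

```bash
python3 -m pendant '[[[0,-1.5,-0.8],[-3,0,0],0.6],[[-0.3,-4,-2.2],[-7,0,0],0.6],[[-0.6,-7,-3.9],[-12,0,0],0.6],[[-1,-10,-5.5],[-17,0,0],0.6],[[-1,-13,-7.1],[-22,0,0],0.6],[[-1,-16,-8.8],[-27,0,0],0.6],[[-1,-19,-10.4],[-32,0,0],0.6],[[-1,-22,-12],[-38,0,0],0.6],[[-1,-25,-13.7],[-44,0,0],0.6],[[-1,-25,-13.7],[-44,0,0],0.6]]' >/dev/null
python3 - <<'E'
from h import *
st()
p,d=grab_frame("top");np.save("pics/top17.npy",d);np.save("pics/top17p.npy",p)
a=cv2.resize(cv2.convertScaleAbs(p,alpha=2)[200:245,395:440,::-1],(400,400),interpolation=cv2.INTER_CUBIC)
p2,d2=grab_frame("scene");np.save("pics/scene17.npy",d2);np.save("pics/scene17p.npy",p2)
b=cv2.resize(cv2.convertScaleAbs(p2,alpha=2)[130:175,210:255,::-1],(400,400),interpolation=cv2.INTER_CUBIC)
cv2.imwrite("pics/k17.png",np.hstack([a,b]))
cv2.imwrite("pics/top17.png",cv2.resize(cv2.convertScaleAbs(p,alpha=2)[190:265,345:445,::-1],(800,600),interpolation=cv2.INTER_CUBIC))
C=cloud("top",d)
def band(u0,u1,v0,v1,z0,z1,nm):
    Q=C[v0:v1,u0:u1].reshape(-1,3);Q=Q[(Q[:,2]>z0)&(Q[:,2]<z1)]
    print(nm,len(Q),Q.mean(0).round(4),rect(Q)) if len(Q)>2 else print(nm,0)
band(355,400,210,245,.076,.095,"tenon");band(350,400,200,250,.046,.095,"all")
band(395,435,200,246,.095,.12,"wing")
band(222,252,170,202,.055,.076,"spig");band(275,305,132,168,.07,.1,"jar")
E
```

```text
t 24.32 p [449.9 -18.8 179.8] yaw -91.84 f [-0.1 -0.5 -0.6] tq [-0.028  0.046  0.017] w 33.9 q [-0.12 -0.15  1.66 -0.    1.63 -0.09]
tenon 116 [ 0.4996 -0.213   0.0862] (array([ 499.7, -213.7]), array([30., 21.]), 14.5)
all 553 [ 0.5026 -0.2175  0.0605] (array([ 504.9, -227.4]), array([52.6, 99.4]), 20.6)
wing 122 [ 0.5177 -0.2974  0.1065] (array([ 517.7, -298.4]), array([46.1, 13.1]), 49.7)
spig 66 [0.6272 0.13   0.0657] (array([627. , 130.5]), array([19.8, 19.9]), 4.6)
jar 491 [ 0.7099 -0.0031  0.085 ] (array([710.3,  -2.9]), array([58.9, 58.6]), 67.4)
```

View pics/k17.png

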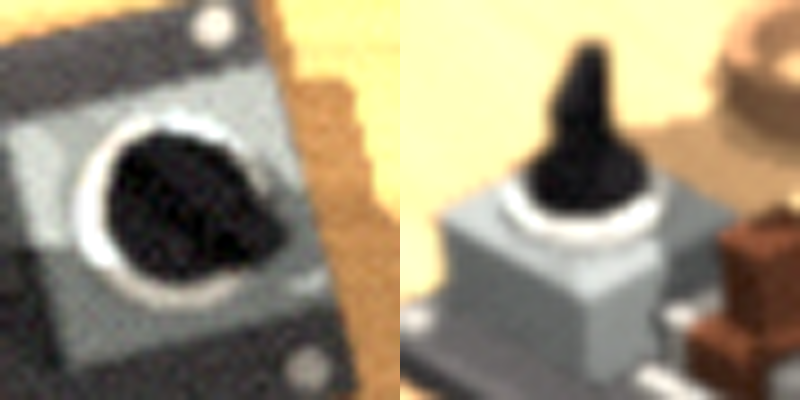

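View pics/top17.png

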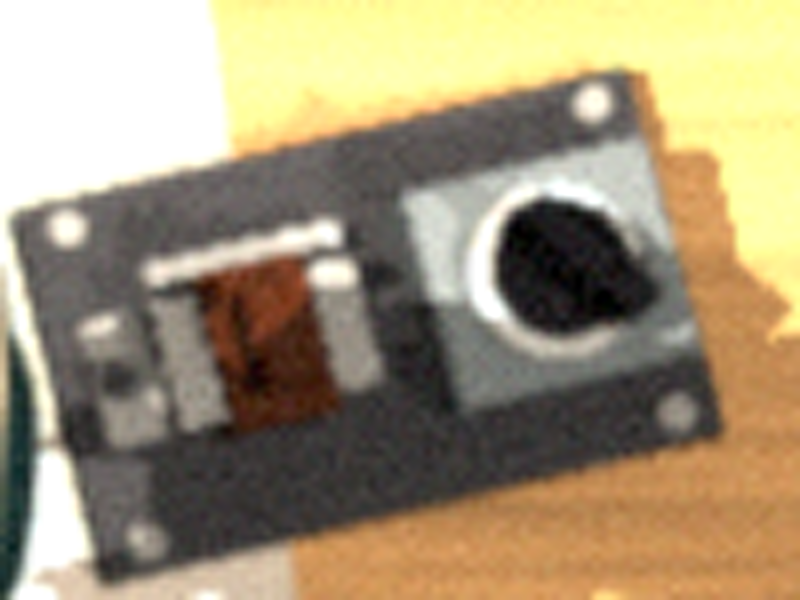

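The final pictures show:
- **Blank:** tenon centre (499.7,-213.7), i.e. clamp x≈0, between jaw and fence, upright.
- **Wing:** at about -130 to -136°.
- **Collar:** a dark smudge on the collar's right side at (265,180) in the crop, where the rib should be (about -90°). That is consistent with roughly 0.7–0.8 rad of slip.
- **Bystanders:** spigot blank and jar within 1 mm of where they started.

The arm is clear, so I'm handing in.

```bash
python3 -c "
from h import *
from cell import job
st();print(job.close_job())"
```

```text
t 24.42 p [451.  -22.3 179.7] yaw -92.33 f [ 0.5  0.3 -0.2] tq [-0.01   0.015  0.019] w 33.8 q [-0.13 -0.15  1.66 -0.    1.63 -0.09]
the job is handed in; nothing more can be done
None
```

The tenoned blank is clamped home and the job is handed in at 24.4 s of the 72 s; no verdict came back.

- **Placing:** I slid the blank against the end stop with about 4 N, set it on the floor with a few newtons and let go. Before handing in, the camera put its middle within about 1 mm of home along the jaws.
- **Tightening:** The torque rose once the jaw had pushed the blank to the fence. It then peaked twice, at wing angles of about -97° and -120° (roughly 0.42–0.44 N m), so I counted two clicks and stopped at -136°, well short of the third.
- **Bystanders:** The spigot blank and the jar measured within 1 mm of where they started. The arm was clear of everything at hand-in.

Checks that failed or disagreed:
- **Fingertip height:** They stood about 28 mm higher than the reported tool position implied. I found this with a harmless close in the air and corrected for it.
- **Knob axis:** It came out about 4 mm off between the camera and the hand's orbit while turning. I re-gripped using the orbit value, which left almost no side load.
- **Marks not seen clearly:** The wing hid them. The slip of about 0.7–0.8 rad comes from torque and angle; the wing may have sprung back a few degrees on release (camera about -130° against -136°).
- **Jaw force:** I could not measure it directly; I infer it from the ratchet having slipped.
- **Blank yaw:** It read 11.5° and later 14.5° against the clamp's 12.4°, which I took as measurement noise and within the allowed angle.

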